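# Turn sample cassettes over on the flip ramp and load the scan tray

## Robot

A 6-joint arm with a two-finger parallel gripper is mounted at the origin on the work surface. World frame = base frame: x ahead of the robot, y to its left, z up, the work surface at z = 0. Lengths are in mm, angles in rad, forces in N, time in s.
With the tool pointing down it reaches from about 350 to 875 mm from the base axis. Payload 4.2 kg.
Tool frame: the origin (TCP) lies at the very end of the fingers, on their centre line; the grasp point (between the pads) lies arm.grip_depth behind it (arm.grip_depth is the distance from the TCP to the grasp point, in mm); z points along the fingers, y is the direction in which the jaws open and shut (so a half turn about z gives the same grasp; the last joint's range is limited). The gripper opens to 85 mm and grips with 20 to 120 N. Pads are 22 mm wide; open, the fingers measure 114 mm over their backs; the gripper's body (76 mm by 85 mm) begins 54 mm behind the grasp point. The pads swing forward as they close: fully open they stand 13 mm farther back than shut.
Start: joints at [1.436, 0.385, 0.008, 0, -1.194, -0.259], TCP at [239.779, 577.152, 200.912] pointing down, gripper open.
Joint ranges: [-3.14, 3.14], [-1.21, 2.06], [-1.07, 1.41], [-3.16, 2.05], [-2.99, -0.16], [-3.1, 3.1]. Speed limits (rad/s): [2.79, 2.79, 3.14, 3.14, 3.14, 3.14].

## Interface

Orientations are given as a unit quaternion [x, y, z, w].
In Python, from bench import arm, optics, workorder gives the robot as it stands. The module is installed in compiled form; this text tells all that it offers.
- The arm moves only by the tool play_rows, never from a script. Its arguments are lists of equal length, an entry for each row: "travel": the shift along the tool's x, y, z in m, a list of three; "rotation": the turn, a rotation vector about the tool's x, y, z in rad, a list of three; "grip": the opening, from 0 (shut) to 1 (fully open). In form: {"travel": [[x, y, z], ...], "rotation": [[rx, ry, rz], ...], "grip": [grip, ...]}. A call has 1 to 12 rows; each row shifts and turns the commanded pose from where the row before left it, along the tool's axes as they then stand; what a row does not reach is not made up. A row lasts 1/12 s, in which the tool goes at most 41.7 mm and 7.16 degrees, less where a joint would pass 70% of its speed; a pose out of reach is approached as far as the arm can. A call is refused whole if a number of a shift passes 0.0417 or a number of a turn 0.125, either way. A call with a gripper value outside its range is refused whole. The fingers move at their own pace and stop on an object; the grip force is fixed at half the most. Time passes only in rows, so rows that do not move let the fingers close. It gives the time, the measured TCP pose, the force and the opening at its end, in the units of the state.
- arm.read_state(): the state, without advancing time (a new reading comes with each control period).
- optics.get_image(name): name is "side" or "top"; returns a dict with "image" (384x512x3 uint8, blue, green, red), "depth" (384x512 float32, mm along the optical axis (not along the pixel's ray), 0 where there is no reading), "camera_matrix" (3x3 intrinsics, pixels), "k1" (the pictures are not rectified: a ray, as slopes to the right and down, at radius r is drawn at 1 + k1 r^2 times it, then the intrinsics apply), "R" (3x3) and "t" (3): a world point X has camera coordinates R X + t. Camera axes: x right, y down, z forward; pixel columns grow to the right and rows downward; lengths in mm; the calibration is good to about 2 mm. A picture is of the moment at which its call begins.
- workorder.job_done(): hands the job in, once; it reports no verdict.
The state is a dict: "clock": time; "joints": joint angles; "joint_vel": joint speeds; "joint_efforts": joint torques, N m; "position": TCP position; "ee_rot": TCP orientation; "contact_force": force on the tool from outside, world axes, zero at the start; "wrist_torque": the same for the moment, N m; "gripper_width": finger opening in mm.
Only numpy, scipy, OpenCV 4.12 (cv2) and the standard library are available. Lean on these libraries where they do the work, as an engineer would, in place of code of your own. Each camera call takes 0.05 s, during which the arm holds its last target. There are 200 camera calls.

## Task

The sample cassettes lie window down. One at a time, in the order blue, green, yellow, orange (some may be missing), send each down the flip ramp so that it comes to rest window up in the ramp's catch tray, then lay it flat in a free bay of the scan tray, window up; when all of them lie there, press the green start button all the way down. The cassettes are thin, so handle them gently (never squeeze one with a grip of more than 40 N), and leave the other things on the bench where they are.

Things in the scene. Friction and masses are not known exactly. Their poses are not given: they have to be found in the camera images.
- blue: Blue cassette: flat rigid cassette, 60 mm (its x) by 100 mm (its y) by 16 mm (its z), about 80 g, coloured blue on its edges and in a stripe on each face. Origin at its centre. Its own +z points out of the plain grey back, -z out of the white window face; at the start it lies back up on the bench (+z up). It may be absent.
- green: Green cassette: flat rigid cassette, 60 mm (its x) by 100 mm (its y) by 16 mm (its z), about 80 g, coloured green on its edges and in a stripe on each face. Origin at its centre. Its own +z points out of the plain grey back, -z out of the white window face; at the start it lies back up on the bench (+z up). It may be absent.
- yellow: Yellow cassette: flat rigid cassette, 60 mm (its x) by 100 mm (its y) by 16 mm (its z), about 80 g, coloured yellow on its edges and in a stripe on each face. Origin at its centre. Its own +z points out of the plain grey back, -z out of the white window face; at the start it lies back up on the bench (+z up). It may be absent.
- orange: Orange cassette: flat rigid cassette, 60 mm (its x) by 100 mm (its y) by 16 mm (its z), about 80 g, coloured orange on its edges and in a stripe on each face. Origin at its centre. Its own +z points out of the plain grey back, -z out of the white window face; at the start it lies back up on the bench (+z up). It may be absent.
- ramp: flip ramp, fixed to the bench, white and blue, 300 mm long (its x, the way a cassette travels) by 150 mm wide (its y). Origin at the centre of its underside. From its -x end (nearer the robot): ledge x -150 to -80 mm, slope x -80 to -30 mm, catch tray x -30 to 145 mm. If a cassette fails to turn over it lies close to the lip's foot
- ramp_ledge (a point): centre of the top of the ramp's level ledge, 160 mm above the bench, 70 mm long (ramp's x) by 150 mm, no rim, open at the back and sides. A cassette laid here with its 60 mm side along the ramp's x and pushed slowly (3 to 15 cm/s) from behind over the front edge slides down the slope and nearly always turns over; axes as the ramp's
- ramp_lip (a point): middle of the lip at the slope's lower end, 73 mm above the bench. The slick slope above it falls at 60 degrees; below it is an upright face. A cassette pitches nose first off the lip and lands on its other face in the catch tray; axes as the ramp's
- ramp_catch (a point): point on the catch tray's floor (5 mm above the bench), 80 mm beyond the lip, where a cassette's centre usually ends. The tray is 140 mm wide inside; a rim 12 mm above its floor runs along the far end and both sides; axes as the ramp's
- tray: scan tray, fixed to the bench, grey with white ribs, 300 mm (its x) by 130 mm (its y). Origin at the centre of its underside. Floor 6 mm above the bench; three bays side by side along its x, 95 mm apart, each 80 mm (x) by 120 mm (y), parted by ribs 15 mm wide, 4 mm above the floor; side rims 6 mm above the floor
- tray_bay0 (a point): centre of the floor of bay 0 of the scan tray (bay 1 is the middle one); one cassette fits in each bay, its 60 mm side along the tray's x; axes as the tray's
- tray_bay1 (a point): centre of the floor of bay 1 of the scan tray (bay 1 is the middle one); one cassette fits in each bay, its 60 mm side along the tray's x; axes as the tray's
- tray_bay2 (a point): centre of the floor of bay 2 of the scan tray (bay 1 is the middle one); one cassette fits in each bay, its 60 mm side along the tray's x; axes as the tray's
- start (a joint): travel of the green start button, m: 0 is up, 0.006 fully down; it springs back; about 5 N presses it fully down
- start_top (a point): centre of the top of the green start button (36 mm across, top 22 mm above the bench), pressed straight down
- tube_rack: bystander: blue rack of tubes, 70 by 160 mm, 57 mm high, loose; origin under its centre
- tube_rack_b: bystander: second blue rack of tubes, 70 by 160 mm, 57 mm high, loose; origin under its centre
- reagent_bottle: bystander: amber bottle, 60 mm across, 130 mm high, loose; origin under its centre
- jar: bystander: white jar with red cap, 64 mm across, 70 mm high, loose; origin under its centre
- tip_box: bystander: yellow box, 80 by 120 mm, 50 mm high, loose; origin under its centre
- marker: bystander: white and red pen lying on the bench, 140 mm long, loose; origin under it
- tape_roll: bystander: roll of white tape lying flat, 90 mm across, 18 mm high, loose; origin under its centre
There are look-alikes about, which are no part of the job. Leave any purple or red look-alike of the yellow alone.

How it is judged (in metres and radians):
On the way, in this order (a step that is already met when the one before it is completed fails the run):
1. the blue cassette has come to rest window up in the ramp's catch tray (angle between blue's own z axis and vertical above 2.97 rad and x of blue in the frame of ramp between -0.02 and 0.14 m and y of blue in the frame of ramp between -0.075 and 0.075 m and z of blue in the frame of ramp below 0.02 m and linear speed of blue below 0.03 m/s), for 0.2 s.
2. the green cassette has come to rest window up in the ramp's catch tray (angle between green's own z axis and vertical above 2.97 rad and x of green in the frame of ramp between -0.02 and 0.14 m and y of green in the frame of ramp between -0.075 and 0.075 m and z of green in the frame of ramp below 0.02 m and linear speed of green below 0.03 m/s), for 0.2 s.
3. the yellow cassette has come to rest window up in the ramp's catch tray (angle between yellow's own z axis and vertical above 2.97 rad and x of yellow in the frame of ramp between -0.02 and 0.14 m and y of yellow in the frame of ramp between -0.075 and 0.075 m and z of yellow in the frame of ramp below 0.02 m and linear speed of yellow below 0.03 m/s), for 0.2 s.
4. the orange cassette has come to rest window up in the ramp's catch tray (angle between orange's own z axis and vertical above 2.97 rad and x of orange in the frame of ramp between -0.02 and 0.14 m and y of orange in the frame of ramp between -0.075 and 0.075 m and z of orange in the frame of ramp below 0.02 m and linear speed of orange below 0.03 m/s), for 0.2 s.
5. the start button is pressed down while every cassette lies in the scan tray, window up (value of joint start above 0.0045 m and angle between each of blue, green, yellow, orange's own z axis and vertical above 3.07 rad and x of blue in the frame of tray between -0.13 and 0.13 m and y of blue in the frame of tray between -0.03 and 0.03 m and z of blue in the frame of tray between 0.011 and 0.0162 m and x of green in the frame of tray between -0.13 and 0.13 m and y of green in the frame of tray between -0.03 and 0.03 m and z of green in the frame of tray between 0.011 and 0.0162 m and x of yellow in the frame of tray between -0.13 and 0.13 m and y of yellow in the frame of tray between -0.03 and 0.03 m and z of yellow in the frame of tray between 0.011 and 0.0162 m and x of orange in the frame of tray between -0.13 and 0.13 m and y of orange in the frame of tray between -0.03 and 0.03 m and z of orange in the frame of tray between 0.011 and 0.0162 m), for 0.05 s.
At the end, for the whole second after the job is handed in: every cassette present lies flat, window up (within 4 degrees of level), on the floor of a bay of the scan tray (centre within 130 mm of the tray's centre along it and 30 mm across it, not riding on a rib, a rim or another cassette), released and at rest, and the start button is up again (angle between each of blue, green, yellow, orange's own z axis and vertical above 3.07 rad and x of blue in the frame of tray between -0.13 and 0.13 m and y of blue in the frame of tray between -0.03 and 0.03 m and z of blue in the frame of tray between 0.011 and 0.0162 m and x of green in the frame of tray between -0.13 and 0.13 m and y of green in the frame of tray between -0.03 and 0.03 m and z of green in the frame of tray between 0.011 and 0.0162 m and x of yellow in the frame of tray between -0.13 and 0.13 m and y of yellow in the frame of tray between -0.03 and 0.03 m and z of yellow in the frame of tray between 0.011 and 0.0162 m and x of orange in the frame of tray between -0.13 and 0.13 m and y of orange in the frame of tray between -0.03 and 0.03 m and z of orange in the frame of tray between 0.011 and 0.0162 m and linear speed of each of blue, green, yellow, orange below 0.02 m/s and value of joint start below 0.002 m); the robot touches nothing.
It fails at once if a cassette is squeezed with a grip of more than 40 N (over 88 N on the two fingers together) (contact force between the fingers and blue above 88 N or contact force between the fingers and green above 88 N or contact force between the fingers and yellow above 88 N or contact force between the fingers and orange above 88 N).
It fails at once if another thing on the bench is moved by more than 30 mm (distance of any of tube_rack, tube_rack_b, reagent_bottle, jar, tip_box, marker, tape_roll from where it was at the start of the episode above 0.03 m).
Of blue, green, yellow, orange only 2 to 3 are there at a start; the rules pass over those that are not, and their reading is None.
At some moment in a run one of blue, green, yellow, orange may be knocked a few centimetres aside while the robot is not near it.
It also fails if it takes over 210 s, if anything falls off the work surface, if the arm or the gripper's body presses on something with over 40 N, if the wrist force passes 120 N, or if a joint passes its speed limit or range.

## Working session

There is one attempt and no reset: what is moved stays moved. The work goes in short steps, Python scripts to look and compute and a tool call to move; the robot and the scene stay as the last step left them, time stands still between calls to the robot, and variables do not carry over. Pictures are saved under pics/ and viewed, about 12 in all and at most 16, crops included, and the job is handed in when it is done.

Besides the shell and the picture viewer there is one more tool, called as name(argument=value, ...) on one line, values as JSON. play_rows: Moves the arm, as the interface text tells. Its arguments: {"type":"object","properties":{"travel":{"type":"array","items":{"type":"array","items":{"type":"number"}}},"rotation":{"type":"array","items":{"type":"array","items":{"type":"number"}}},"grip":{"type":"array","items":{"type":"number"}}},"required":["travel","rotation","grip"]}

```bash
mkdir -p pics; cat > h.py <<'E'
import numpy as np, cv2
from bench import arm, optics, workorder
from scipy.spatial.transform import Rotation as Rn
def shot(n):
    d=optics.get_image(n); return d
def pt(d,u,v,z=None):
    "world pts of pixels; z None -> by depth, else intersect plane z"
    K=np.array(d["camera_matrix"]);R=np.array(d["R"]);t=np.array(d["t"]).ravel()
    u=np.atleast_1d(u).astype(float);v=np.atleast_1d(v).astype(float)
    n=cv2.undistortPoints(np.stack([u,v],1)[:,None],K,np.array([d["k1"],0,0,0.]))[:,0]
    ray=np.c_[n,np.ones(len(n))]
    if z is None:
        dep=d["depth"][v.astype(int),u.astype(int)]; return (ray*dep[:,None]-t)@R
    c=-R.T@t; w=ray@R; s=(z-c[2])/w[:,2]; return c+w*s[:,None]
def st():
    s=arm.read_state(); print(s["clock"],np.round(s["position"],1),np.round(s["ee_rot"],4),np.round(s["contact_force"],1),s["gripper_width"])
    return s
E
python3 - <<'E'
from h import *
print(arm.grip_depth); s=st()
print(Rn.from_quat(s["ee_rot"]).as_matrix().round(3))
for n in("top","side"):
    d=shot(n); np.savez("last_"+n,**d); cv2.imwrite(f"pics/{n}1.png",cv2.resize(d["image"],(800,600)))
    R=np.array(d["R"]);print(n,(-R.T@np.array(d["t"]).ravel()).round(),R.round(2).tolist())
E
```

```text
18.700000000000003
0.0 [239.5 576.6 199.8] [ 9.807e-01 -1.957e-01 -2.000e-04  1.100e-03] [1.1 0.6 0.8] 85.61518102258285
[[ 0.923 -0.384 -0.001]
 [-0.384 -0.923 -0.002]
 [ 0.     0.002 -1.   ]]
top [ 327.   50. 1277.] [[-0.01, -1.0, -0.02], [-0.98, 0.02, -0.19], [0.19, 0.02, -0.98]]
side [ 122. -675. 1033.] [[0.86, -0.51, -0.01], [-0.38, -0.63, -0.68], [0.34, 0.59, -0.73]]
```

View pics/top1.png

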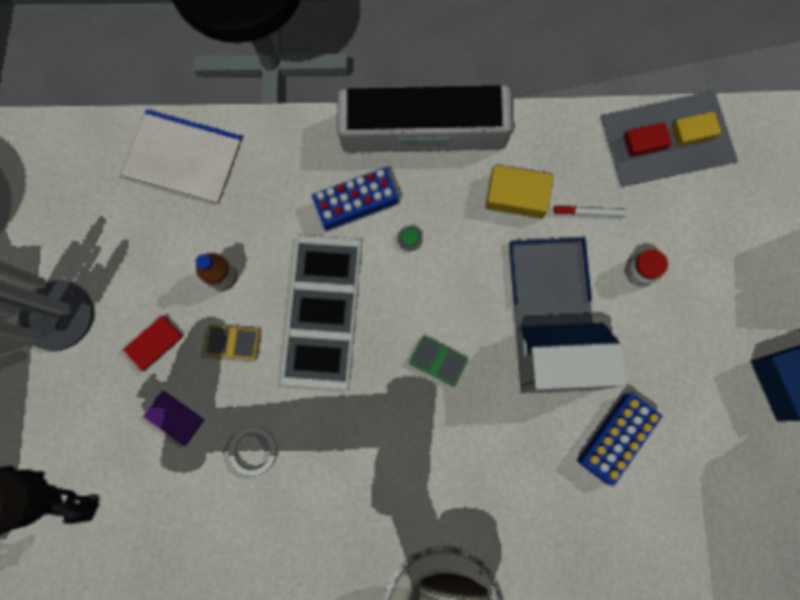

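View pics/side1.png

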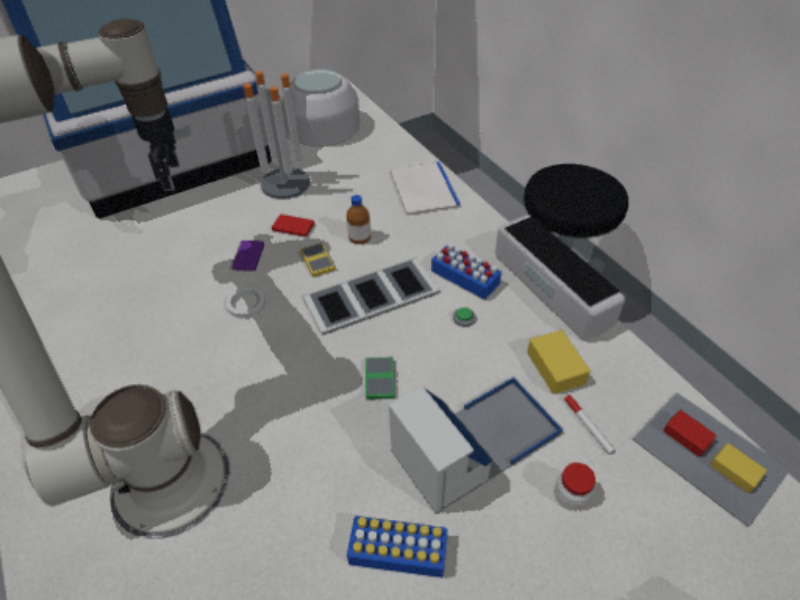

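The top view shows green at about (438,360) and yellow at (231,342), both lying flat. The tray is at (322,312), the button at (410,237) and the ramp at (560,320). I see no blue or orange cassette in either picture. Next I'll measure them from depth.

```bash
cat >> h.py <<'E'
def cloud(d):
    H,W=d["depth"].shape; v,u=np.mgrid[:H,:W]; P=pt(d,u.ravel(),v.ravel()).reshape(H,W,3); P[d["depth"]==0]=np.nan; return P
def rect(P,m,name):
    q=P[m][:,:2]; q=q[np.isfinite(q[:,0])]
    r=cv2.minAreaRect(q.astype(np.float32)); print(name,len(q),"c",np.round(r[0],1),"size",np.round(r[1],1),"ang",round(r[2],1),"z",np.nanmedian(P[m][:,2]).round(1)); return r
def near(P,c,r,z0,z1):
    with np.errstate(invalid="ignore"):
        m=(np.hypot(P[...,0]-c[0],P[...,1]-c[1])<r)&(P[...,2]>z0)&(P[...,2]<z1)
    n,l,s,_=cv2.connectedComponentsWithStats(m.astype(np.uint8))
    return l==1+np.argmax(s[1:,4])
E
python3 - <<'E'
from h import *
d=dict(np.load("last_top.npz"));P=cloud(d)
f=.64
for n,u,v in [("bench",480,500),("green",455,366),("yellow",248,343),("button",410,237),("bay",322,264),("bay",322,311),("bay",318,358),("ledge",580,368),("catch",550,270),("rib",322,288),("jar",652,262),("rack",620,440),("tipbox",520,190)]:
    p=P[int(v*f)-1:int(v*f)+2,int(u*f)-1:int(u*f)+2].reshape(-1,3); print(n,np.nanmedian(p,0).round(1),p[:,2].round(0).tolist()[:4])
for n,u,v,r,z0,z1 in [("green",438,360,75,9,25),("yellow",231,342,75,9,25),("button",410,237,40,12,30),("ledge",580,368,110,145,175),("rack",620,440,120,35,75)]:
    c=P[int(v*f),int(u*f)]; rect(P,near(P,c,r,z0,z1),n)
# tray & catch outlines by picked corners (800x600 px)
for n,z,uv in [("tray",12,[(300,237),(362,238),(348,388),(281,386)]),("catch_rim",17,[(511,239),(587,237),(591,300),(515,305)]),("ledge",160,[(533,347),(619,345),(625,387),(535,391)]),("green",16,[(425,336),(467,359),(454,385),(410,362)]),("yellow",16,[(207,324),(261,326),(258,361),(204,358)])]:
    uv=np.array(uv)*f; q=pt(d,uv[:,0],uv[:,1],z); print(n,q.round(0)[:,:2].tolist(),q.mean(0).round(1))
E
```

```text
bench [188.7 -73.3  -0.8] [-1.0, -1.0, -1.0, -3.0]
green [437.5 -33.4  13.7] [11.0, 14.0, 13.0, 16.0]
yellow [488.6 368.8  14.1] [11.0, 18.0, 15.0, 12.0]
button [696.2  49.9  20.1] [20.0, 22.0, 21.0, 18.0]
bay [648.  226.1   4. ] [7.0, 4.0, 4.0, 7.0]
bay [549.5 225.3   3.6] [4.0, 2.0, 4.0, 5.0]
bay [456.8 233.3   4.9] [5.0, 3.0, 8.0, 10.0]
ledge [ 419.4 -234.5  159.2] [159.0, 156.0, 162.0, 154.0]
catch [ 627.2 -227.6    4.9] [5.0, 0.0, -0.0, -0.0]
rib [595.8 225.   10.2] [10.0, 5.0, 9.0, 11.0]
jar [ 624.  -402.6   69.9] [70.0, 73.0, 67.0, 69.0]
rack [ 298.3 -323.    46.2] [42.0, 51.0, 55.0, 42.0]
tipbox [ 777.3 -165.9   49.3] [44.0, 49.0, 48.0, 49.0]
green 653 c [446.7  -1.8] size [99.4 59.8] ang 62.2 z 14.6
yellow 626 c [489.5 400.6] size [101.   59.8] ang 83.2 z 14.3
button 126 c [694.2  49. ] size [46.1 37.6] ang 6.0 z 18.7
ledge 1662 c [ 425.9 -231.1] size [ 78.5 149.9] ang 2.1 z 158.4
rack 1480 c [ 299.9 -330.6] size [ 72.6 161. ] ang 51.8 z 45.6
tray [[700.0, 270.0], [695.0, 145.0], [397.0, 172.0], [403.0, 301.0]] [548.8 221.8  12. ]
catch_rim [[687.0, -152.0], [688.0, -301.0], [561.0, -300.0], [553.0, -154.0]] [ 622.2 -226.7   17. ]
ledge [[455.0, -158.0], [456.0, -302.0], [386.0, -307.0], [380.0, -157.0]] [ 419.2 -230.8  160. ]
green [[495.0, 23.0], [450.0, -57.0], [400.0, -31.0], [445.0, 52.0]] [447.5  -3.2  16. ]
yellow [[525.0, 447.0], [519.0, 342.0], [451.0, 346.0], [459.0, 450.0]] [488.6 396.3  16. ]
```

Green is at (447,-3), long axis about 61.5°. Yellow is at (489,398), about 85°. All sizes agree with those given. The fixed grip force may exceed 40 N, so I'll close in small steps to just under the 60 mm width. Moving above green now.

play_rows(travel=[[0, 0, 0], [0, 0, 0], [0, 0, 0], [0, 0, 0], [0, 0, 0], [0, 0, 0], [0, 0, 0], [0, 0, 0], [0, 0, 0], [0, 0, 0], [0, 0, 0], [0, 0, 0]], rotation=[[0, 0, 0.12], [0, 0, 0.12], [0, 0, 0.12], [0, 0, 0.12], [0, 0, 0.12], [0, 0, 0.12], [0, 0, 0.12], [0, 0, 0.12], [0, 0, 0.12], [0, 0, 0.12], [0, 0, 0.12], [0, 0, 0.12]], grip=[1, 1, 1, 1, 1, 1, 1, 1, 1, 1, 1, 1])

```text
clock: 1.1
position: [239.6, 576.8, 200.2]
ee_rot: [-0.606, 0.796, -0.0, -0.001]
contact_force: [0.5, 0.6, -0.2]
gripper_width: 85.3
```

play_rows(travel=[[0, 0, 0], [0, 0, 0], [0.0256, -0.0287, 0], [0.0256, -0.0287, 0], [0.0256, -0.0287, 0], [0.0256, -0.0287, 0], [0.0256, -0.0287, 0], [0.0256, -0.0287, 0], [0.0256, -0.0287, 0], [0.0256, -0.0287, 0], [0.0256, -0.0287, 0], [0.0256, -0.0287, 0]], rotation=[[0, 0, 0.118], [0, 0, 0.118], [0, 0, 0], [0, 0, 0], [0, 0, 0], [0, 0, 0], [0, 0, 0], [0, 0, 0], [0, 0, 0], [0, 0, 0], [0, 0, 0], [0, 0, 0]], grip=[1, 1, 1, 1, 1, 1, 1, 1, 1, 1, 1, 1])

```text
clock: 2.1
position: [369.1, 213.0, 200.8]
ee_rot: [-0.511, 0.86, 0.0, -0.0]
contact_force: [1.3, 0.5, -0.2]
gripper_width: 85.2
```

play_rows(travel=[[0.0256, -0.0287, 0], [0.0256, -0.0287, 0], [0.0256, -0.0287, 0], [0.0256, -0.0287, 0], [0.0256, -0.0287, 0], [0.0256, -0.0287, 0], [0, 0, 0.03], [0, 0, 0.03], [0, 0, 0.03], [0, 0, 0.02], [0, 0, 0], [0, 0, 0]], rotation=[[0, 0, 0], [0, 0, 0], [0, 0, 0], [0, 0, 0], [0, 0, 0], [0, 0, 0], [0, 0, 0], [0, 0, 0], [0, 0, 0], [0, 0, 0], [0, 0, 0], [0, 0, 0]], grip=[1, 1, 1, 1, 1, 1, 1, 1, 1, 1, 1, 1])

```text
clock: 3.1
position: [446.5, -2.6, 90.4]
ee_rot: [-0.511, 0.86, 0.0, -0.001]
contact_force: [1.0, 0.2, 0.7]
gripper_width: 85.5
```

```bash
cat >> h.py <<'E'
def plan(x,y,z,yaw):
    s=st(); p=np.array(s["position"]); R=Rn.from_quat(s["ee_rot"]).as_matrix()
    cur=np.degrees(np.arctan2(R[1,0],R[0,0])); dz=-(yaw-cur+180)%360-180 if False else -((yaw-cur+180)%360-180)
    a=np.radians(yaw); R2=np.array([[np.cos(a),np.sin(a),0],[np.sin(a),-np.cos(a),0],[0,0,-1]])
    sh=R2.T@(np.array([x,y,z])-p)/1000
    print("yaw",cur.round(1),"turn about tool z",np.radians(dz).round(4),"then shift",sh.round(4),"rows",int(np.ceil(np.hypot(*sh[:2])/.04)), "tilt rotvec", (Rn.from_matrix(R).inv()*Rn.from_matrix(R2)).as_rotvec().round(4))
E
python3 - <<'E'
from h import *
plan(447,-2,30,-118.5)
print(arm.read_state()["joints"])
d=shot("side"); P=cloud(d); cv2.imwrite("pics/s2.png",cv2.resize(d["image"][180:300,180:340],(800,600)))
q=pt(d,[400],[230],0)
E
```

```text
3.1 [446.5  -2.6  90.4] [-5.107e-01  8.597e-01  1.000e-04 -1.400e-03] [1.  0.2 0.7] 85.53440245010675
yaw -118.6 turn about tool z -0.0013 then shift [-0.0008 -0.0002  0.0604] rows 1 tilt rotvec [ 0.0016 -0.0023 -0.0013]
[ 3.60492871e-01  2.07197012e-01 -5.67282857e-01  4.35877711e-04
 -7.99050264e-01 -8.59536767e-01]
```

View pics/s2.png

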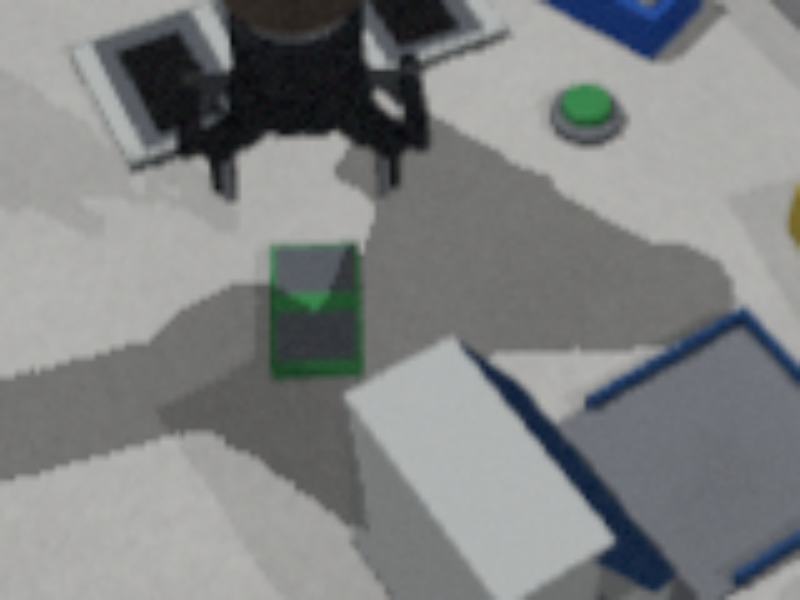

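The fingers straddle the green cassette squarely, with the cassette at about (316,310) in the crop. Descending and closing gently.

play_rows(travel=[[0, 0, 0.03], [0, 0, 0.03], [0, 0, 0.016], [0, 0, 0.01], [0, 0, 0], [0, 0, 0], [0, 0, 0], [0, 0, 0], [0, 0, 0], [0, 0, 0], [0, 0, 0], [0, 0, 0]], rotation=[[0, 0, 0], [0, 0, 0], [0, 0, 0], [0, 0, 0], [0, 0, 0], [0, 0, 0], [0, 0, 0], [0, 0, 0], [0, 0, 0], [0, 0, 0], [0, 0, 0], [0, 0, 0]], grip=[1, 1, 1, 1, 0.95, 0.9, 0.86, 0.82, 0.79, 0.77, 0.75, 0.74])

```text
clock: 4.15
position: [447.1, -2.2, 5.2]
ee_rot: [-0.511, 0.86, -0.0, 0.0]
contact_force: [-0.2, 0.5, 0.5]
gripper_width: 63.2
```

play_rows(travel=[[0, 0, 0], [0, 0, 0], [0, 0, 0], [0, 0, 0], [0, 0, 0], [0, 0, 0]], rotation=[[0, 0, 0], [0, 0, 0], [0, 0, 0], [0, 0, 0], [0, 0, 0], [0, 0, 0]], grip=[0.735, 0.73, 0.725, 0.72, 0.72, 0.72])

```text
clock: 4.65
position: [447.0, -2.3, 4.9]
ee_rot: [-0.511, 0.86, 0.0, -0.0]
contact_force: [0.4, -0.6, 0.9]
gripper_width: 61.5
```

play_rows(travel=[[0, 0, 0], [0, 0, 0], [0, 0, 0], [0, 0, 0], [0, 0, 0], [0, 0, 0]], rotation=[[0, 0, 0], [0, 0, 0], [0, 0, 0], [0, 0, 0], [0, 0, 0], [0, 0, 0]], grip=[0.715, 0.71, 0.705, 0.7, 0.7, 0.7])

```text
clock: 5.15
position: [447.0, -2.3, 4.9]
ee_rot: [-0.511, 0.86, -0.0, 0.0]
contact_force: [0.2, -0.4, -0.3]
gripper_width: 59.8
```

play_rows(travel=[[0, 0, 0.002], [0, 0, 0], [0, 0, 0]], rotation=[[0, 0, 0], [0, 0, 0], [0, 0, 0]], grip=[0.697, 0.694, 0.694])

```text
clock: 5.4
position: [446.8, -2.3, 2.8]
ee_rot: [-0.511, 0.86, 0.0, -0.0]
contact_force: [0.5, -0.2, -0.6]
gripper_width: 58.9
```

play_rows(travel=[[0, 0, 0], [0, 0, 0], [0, 0, 0]], rotation=[[0, 0, 0], [0, 0, 0], [0, 0, 0]], grip=[0.69, 0.688, 0.688])

```text
clock: 5.65
position: [447.0, -2.2, 2.9]
ee_rot: [-0.511, 0.86, -0.0, 0.0]
contact_force: [-0.4, -0.4, 0.1]
gripper_width: 58.3
```

play_rows(travel=[[0, 0, -0.01], [0, 0, -0.02], [0, 0, -0.03], [0, 0, 0], [0, 0, 0]], rotation=[[0, 0, 0], [0, 0, 0], [0, 0, 0], [0, 0, 0], [0, 0, 0]], grip=[0.688, 0.688, 0.688, 0.688, 0.688])

```text
clock: 6.07
position: [448.2, -1.8, 64.4]
ee_rot: [-0.511, 0.86, -0.0, 0.002]
contact_force: [-1.2, -0.1, 0.2]
gripper_width: 58.9
```

```bash
cat >> h.py <<'E'
def find(d,P,col):
    "largest component of a stripe colour; median xyz, pixel count"
    hsv=cv2.cvtColor(d["image"],cv2.COLOR_BGR2HSV); lo,hi={"green":(50,75),"yellow":(20,32)}[col]
    m=cv2.inRange(hsv,(lo,90,40),(hi,255,255)); n,l,s,c=cv2.connectedComponentsWithStats(m)
    for i in np.argsort(-s[1:,4])[:4]+1:
        print(col,s[i,4],c[i].round(0),np.nanmedian(P[l==i],0).round(1))
E
python3 - <<'E'
from h import *
st()
d=shot("side"); find(d,cloud(d),"green")
E
```

```text
6.0667 [448.2  -1.8  64.4] [-5.106e-01  8.598e-01 -4.000e-04  2.200e-03] [-1.2 -0.1  0.2] 58.901765136136824
green 152 [243. 245.] [437.3 -10.4  15.1]
green 63 [297. 201.] [694.6  47.4  21.4]
green 1 [250. 229.] [490.3  25.8  17.5]
```

The stripe is still at z=15, so nothing was gripped yet. I'll go back down, a little lower, and close further.

play_rows(travel=[[0, 0, 0], [0, 0, 0.03], [0, 0, 0.02], [0, 0, 0.013], [0, 0, 0], [0, 0, 0], [0, 0, 0], [0, 0, 0], [0, 0, 0], [0, 0, 0]], rotation=[[0, 0, 0], [0, 0, 0], [0, 0, 0], [0, 0, 0], [0, 0, 0], [0, 0, 0], [0, 0, 0], [0, 0, 0], [0, 0, 0], [0, 0, 0]], grip=[0.8, 0.8, 0.8, 0.8, 0.78, 0.76, 0.74, 0.72, 0.7, 0.69])

```text
clock: 6.95
position: [447.4, -2.1, 0.6]
ee_rot: [-0.511, 0.86, -0.0, 0.001]
contact_force: [0.2, 0.7, -0.2]
gripper_width: 59.0
```

play_rows(travel=[[0, 0, 0], [0, 0, 0], [0, 0, 0]], rotation=[[0, 0, 0], [0, 0, 0], [0, 0, 0]], grip=[0.685, 0.68, 0.68])

```text
clock: 7.2
position: [447.1, -2.2, 0.1]
ee_rot: [-0.511, 0.86, -0.0, 0.0]
contact_force: [-0.1, 0.8, -0.3]
gripper_width: 58.0
```

play_rows(travel=[[0, 0, 0], [0, 0, 0], [0, 0, 0]], rotation=[[0, 0, 0], [0, 0, 0], [0, 0, 0]], grip=[0.675, 0.67, 0.67])

```text
clock: 7.45
position: [447.0, -2.2, -0.1]
ee_rot: [-0.511, 0.86, -0.0, -0.0]
contact_force: [0.2, -1.0, -0.1]
gripper_width: 57.3
```

play_rows(travel=[[0, 0, -0.01], [0, 0, -0.02], [0, 0, -0.03], [0, 0, 0], [0, 0, 0]], rotation=[[0, 0, 0], [0, 0, 0], [0, 0, 0], [0, 0, 0], [0, 0, 0]], grip=[0.67, 0.67, 0.67, 0.67, 0.67])

```text
clock: 7.87
position: [448.1, -1.8, 61.3]
ee_rot: [-0.511, 0.86, -0.0, 0.002]
contact_force: [-0.4, 0.2, -0.4]
gripper_width: 57.4
```

```bash
python3 - <<'E'
from h import *
st()
d=shot("side"); find(d,cloud(d),"green");cv2.imwrite("pics/s3.png",cv2.resize(d["image"][180:300,180:340],(800,600)))
E
```

```text
7.8667 [448.1  -1.8  61.3] [-5.106e-01  8.598e-01 -4.000e-04  2.100e-03] [-0.4  0.2 -0.4] 57.390610492409884
green 153 [243. 245.] [437.2 -10.7  15.6]
green 63 [297. 201.] [693.3  47.1  22.4]
green 1 [250. 229.] [491.2  27.5  15.1]
```

View pics/s3.png

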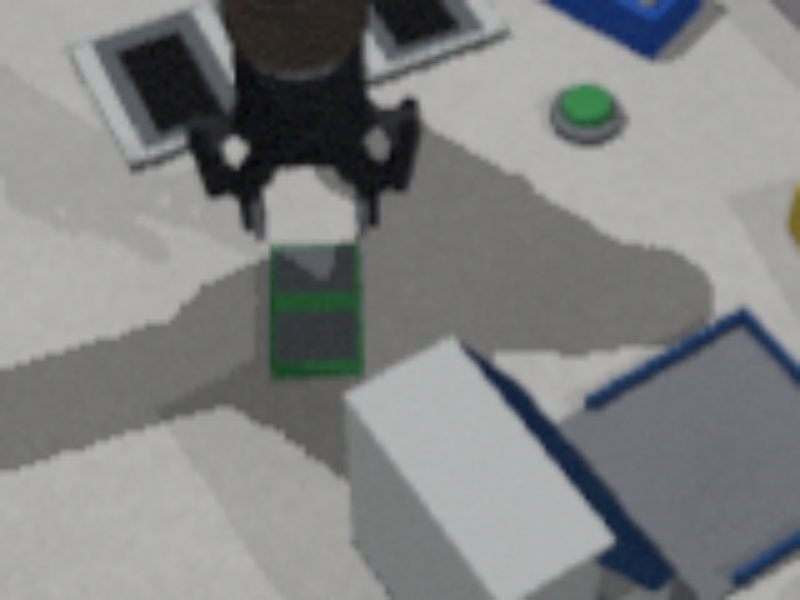

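play_rows(travel=[[0, 0, 0], [0, 0, 0.03], [0, 0, 0.02], [0, 0, 0.01], [0, 0, 0], [0, 0, 0], [0, 0, 0], [0, 0, 0], [0, 0, 0], [0, 0, 0], [0, 0, 0]], rotation=[[0, 0, 0], [0, 0, 0], [0, 0, 0], [0, 0, 0], [0, 0, 0], [0, 0, 0], [0, 0, 0], [0, 0, 0], [0, 0, 0], [0, 0, 0], [0, 0, 0]], grip=[0.8, 0.8, 0.8, 0.8, 0.77, 0.74, 0.71, 0.69, 0.67, 0.665, 0.66])

```text
clock: 8.83
position: [447.3, -2.1, 0.4]
ee_rot: [-0.511, 0.86, -0.0, 0.001]
contact_force: [-0.8, -0.4, -0.4]
gripper_width: 56.3
```

play_rows(travel=[[0, 0, 0], [0, 0, 0], [0, 0, 0]], rotation=[[0, 0, 0], [0, 0, 0], [0, 0, 0]], grip=[0.655, 0.65, 0.65])

```text
clock: 9.08
position: [447.0, -2.2, 0.0]
ee_rot: [-0.511, 0.86, -0.0, 0.0]
contact_force: [0.5, 0.5, 0.8]
gripper_width: 55.5
```

play_rows(travel=[[0, 0, 0], [0, 0, 0], [0, 0, 0]], rotation=[[0, 0, 0], [0, 0, 0], [0, 0, 0]], grip=[0.645, 0.64, 0.64])

```text
clock: 9.33
position: [447.0, -2.3, -0.1]
ee_rot: [-0.511, 0.86, 0.0, -0.0]
contact_force: [0.2, -0.0, -0.5]
gripper_width: 54.8
```

```bash
python3 - <<'E'
from h import *
for i in range(3): st(); d=shot("side")
P=cloud(d);find(d,P,"green");cv2.imwrite("pics/s4.png",cv2.resize(d["image"][190:280,200:320],(800,600)))
E
```

```text
9.3333 [ 4.47e+02 -2.30e+00 -1.00e-01] [-0.5106  0.8598  0.     -0.    ] [ 0.2 -0.  -0.5] 54.84891458236811
9.3833 [ 4.469e+02 -2.300e+00 -1.000e-01] [-5.106e-01  8.598e-01  0.000e+00 -1.000e-04] [-0.6 -0.1  0.4] 54.55527102675142
9.4333 [ 4.47e+02 -2.30e+00 -1.00e-01] [-0.5106  0.8598  0.     -0.    ] [ 0.7 -0.1 -0.7] 54.494921953921086
green 138 [243. 246.] [437.2 -13.8  15.8]
green 64 [297. 201.] [694.3  46.6  21.9]
green 3 [234. 234.] [427.   17.4  42.8]
green 1 [234. 231.] [441.1  47.1  16.1]
```

View pics/s4.png

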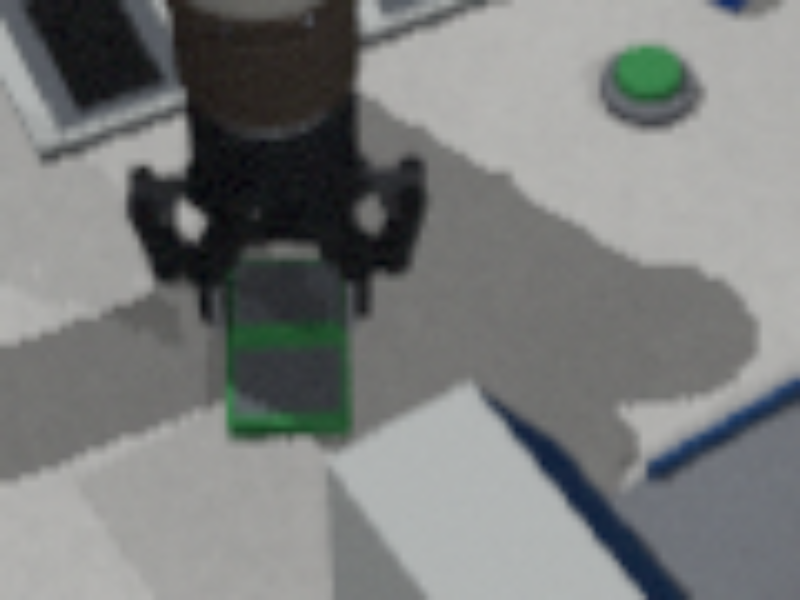

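There are still visible gaps of a few mm on both sides, so the pad gap is larger than the reading. I'll keep closing slowly until the width stops following the command.

play_rows(travel=[[0, 0, 0], [0, 0, 0], [0, 0, 0], [0, 0, 0]], rotation=[[0, 0, 0], [0, 0, 0], [0, 0, 0], [0, 0, 0]], grip=[0.635, 0.63, 0.625, 0.625])

```text
clock: 9.82
position: [447.0, -2.3, -0.1]
ee_rot: [-0.511, 0.86, -0.0, -0.0]
contact_force: [-0.6, 0.3, 0.6]
gripper_width: 53.4
```

play_rows(travel=[[0, 0, 0], [0, 0, 0], [0, 0, 0], [0, 0, 0]], rotation=[[0, 0, 0], [0, 0, 0], [0, 0, 0], [0, 0, 0]], grip=[0.62, 0.615, 0.61, 0.61])

```text
clock: 10.15
position: [447.0, -2.3, -0.1]
ee_rot: [-0.511, 0.86, -0.0, -0.0]
contact_force: [-0.1, -0.9, -0.4]
gripper_width: 51.8
```

play_rows(travel=[[0, 0, 0], [0, 0, 0], [0, 0, 0], [0, 0, 0]], rotation=[[0, 0, 0], [0, 0, 0], [0, 0, 0], [0, 0, 0]], grip=[0.605, 0.6, 0.595, 0.595])

```text
clock: 10.48
position: [447.0, -2.3, -0.1]
ee_rot: [-0.511, 0.86, -0.0, -0.0]
contact_force: [0.9, 0.5, -0.3]
gripper_width: 50.6
```

```bash
python3 - <<'E'
from h import *
d=shot("side")
P=cloud(d);find(d,P,"green");cv2.imwrite("pics/s5.png",cv2.resize(d["image"][210:270,205:285],(800,600),interpolation=cv2.INTER_CUBIC))
E
```

```text
green 130 [242. 246.] [435.5 -14.6  16.2]
green 62 [297. 201.] [694.4  47.1  21.1]
green 3 [251. 246.] [460.5 -32.9  18.4]
```

View pics/s5.png

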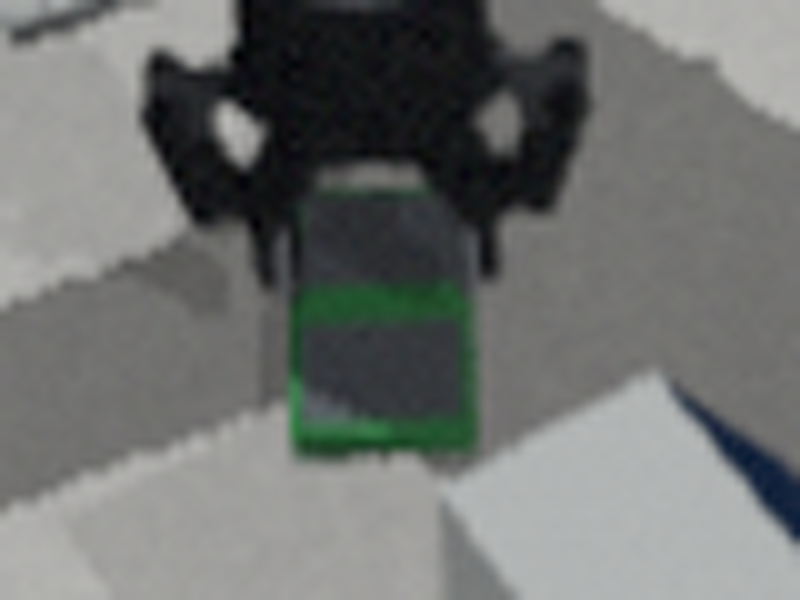

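play_rows(travel=[[0, 0, 0], [0, 0, -0.005], [0, 0, -0.015], [0, 0, -0.02], [0, 0, 0], [0, 0, 0]], rotation=[[0, 0, 0], [0, 0, 0], [0, 0, 0], [0, 0, 0], [0, 0, 0], [0, 0, 0]], grip=[0.59, 0.585, 0.585, 0.585, 0.585, 0.585])

```text
clock: 11.03
position: [447.8, -1.9, 41.0]
ee_rot: [-0.511, 0.86, -0.0, 0.002]
contact_force: [-0.1, 0.0, -0.1]
gripper_width: 50.2
```

```bash
python3 - <<'E'
from h import *
st();d=shot("side")
P=cloud(d);find(d,P,"green");np.savez("l.npz",**d)
m=near(P,(447,-2),70,22,200)
for z in range(16,130,6):
    s=(P[...,2]>z)&(P[...,2]<z+6)&(np.hypot(P[...,0]-448,P[...,1]+2)<90)
    q=P[s]; 
    if len(q)>3:
        j=(q[:,:2]-[447,-2])@np.array([-.879,.477]); print(z,len(q),np.percentile(j,[0,10,25,50,75,90,100]).round(0))
E
```

```text
11.0333 [447.8  -1.9  41. ] [-5.106e-01  8.598e-01 -3.000e-04  1.500e-03] [-0.1  0.  -0.1] 50.20410663423593
green 152 [242. 245.] [435.4 -10.8  16.4]
green 62 [297. 201.] [694.4  46.7  21.7]
16 261 [-30. -23. -14.   2.  15.  22.  29.]
76 4 [-32. -31. -29.  -2.  25.  27.  28.]
82 14 [-38. -34. -15.  24.  27.  33.  37.]
88 12 [-38. -38. -33.  24.  31.  33.  36.]
94 10 [-35. -35. -31.  -1.  30.  33.  36.]
100 12 [-38. -38. -33. -26.  30.  35.  36.]
106 8 [-32. -32. -30. -26.  26.  27.  29.]
112 6 [-45. -43. -41.  -6.  28.  32.  35.]
118 27 [-57. -45. -37. -26.  36.  42.  52.]
124 56 [-57. -45. -40.  25.  40.  46.  55.]
```

```bash
cat >> h.py <<'E'
def proj(d,X):
    R=np.array(d["R"]);t=np.array(d["t"],float).ravel()
    return cv2.projectPoints(np.array(X,float).reshape(-1,1,3),cv2.Rodrigues(R)[0],t,np.array(d["camera_matrix"]),np.array([d["k1"],0,0,0.]))[0][:,0]
E
python3 - <<'E'
from h import *
d=dict(np.load("l.npz")); j=np.array([-.879,.477,0])
# s5 geometry, TCP z=0, crop origin (205,210) scale 10
for z in (0,8,16,24):
    print("s5",z,((proj(d,[np.array([447,-2.3,z])+k*j for k in(-32,-25,25,32)])-[205,210])*10).round(0).tolist())
im=d["image"]; c=np.array([447.8,-1.9,41.])
sc=im[195:255,205:285]; sc=cv2.resize(sc,(800,600),interpolation=cv2.INTER_CUBIC)
for z in (0,10,20,30):
    for k in (-28,28):
        p=((proj(d,[c+[0,0,z]+k*j])[0]-[205,195])*10+5).astype(int); cv2.circle(sc,tuple(p.tolist()),4,(0,0,255) if z==0 else (0,255,255),-1)
cv2.imwrite("pics/s6.png",sc)
E
```

```text
s5 0 [[477.0, 331.0], [456.0, 332.0], [304.0, 338.0], [282.0, 338.0]]
s5 8 [[476.0, 317.0], [455.0, 317.0], [302.0, 323.0], [281.0, 324.0]]
s5 16 [[476.0, 302.0], [454.0, 303.0], [301.0, 309.0], [279.0, 309.0]]
s5 24 [[475.0, 287.0], [454.0, 288.0], [299.0, 294.0], [278.0, 295.0]]
```

View pics/s6.png

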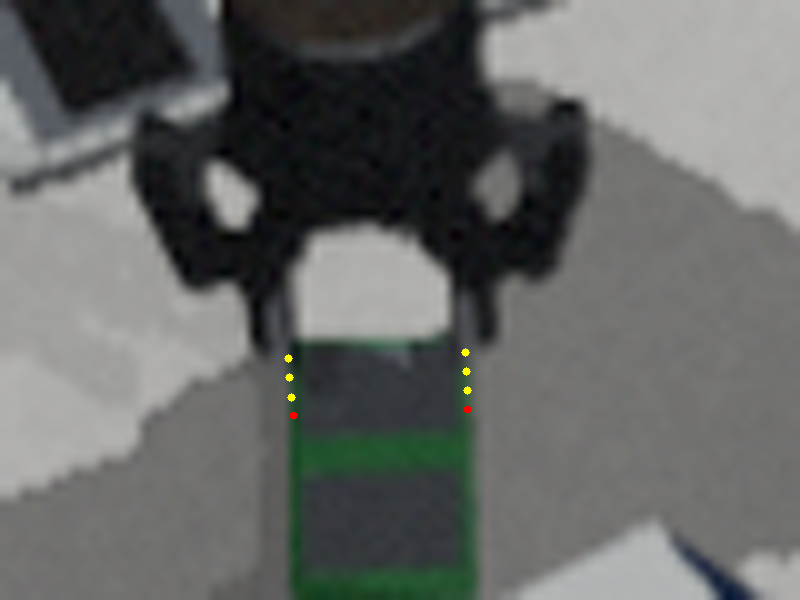

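The projected TCP lies about 30 mm below the real fingertips, so the tips were above the cassette all along. I'll reopen and descend slowly, watching the contact force.

play_rows(travel=[[0, 0, 0], [0, 0, 0], [0, 0, 0.02], [0, 0, 0.02], [0, 0, 0.01], [0, 0, 0.003], [0, 0, 0], [0, 0, 0]], rotation=[[0, 0, 0], [0, 0, 0], [0, 0, 0], [0, 0, 0], [0, 0, 0], [0, 0, 0], [0, 0, 0], [0, 0, 0]], grip=[0.85, 0.85, 0.85, 0.85, 0.85, 0.85, 0.85, 0.85])

```text
clock: 11.75
position: [447.1, -2.2, -13.1]
ee_rot: [-0.511, 0.86, -0.0, -0.0]
contact_force: [-0.7, 0.1, -0.9]
gripper_width: 72.7
```

```bash
python3 - <<'E'
from h import *
s=st();d=shot("side"); find(d,cloud(d),"green")
c=np.array(s["position"]); j=np.array([-.879,.477,0])
sc=d["image"][205:265,205:285]; sc=cv2.resize(sc,(800,600),interpolation=cv2.INTER_CUBIC)
for z in (0,10,20,30):
    for k in (-36,36):
        p=((proj(d,[c+[0,0,z]+k*j])[0]-[205,205])*10+5).astype(int); cv2.circle(sc,tuple(p.tolist()),4,(0,0,255) if z==0 else (0,255,255),-1)
cv2.imwrite("pics/s7.png",sc)
E
```

```text
11.75 [447.1  -2.2 -13.1] [-5.107e-01  8.598e-01 -0.000e+00 -2.000e-04] [-0.7  0.1 -0.9] 72.67995677287874
green 148 [242. 245.] [437.3 -12.3  15.8]
green 65 [297. 201.] [694.4  47.3  21.4]
green 2 [251. 234.] [484.2   8.6  16.4]
```

View pics/s7.png

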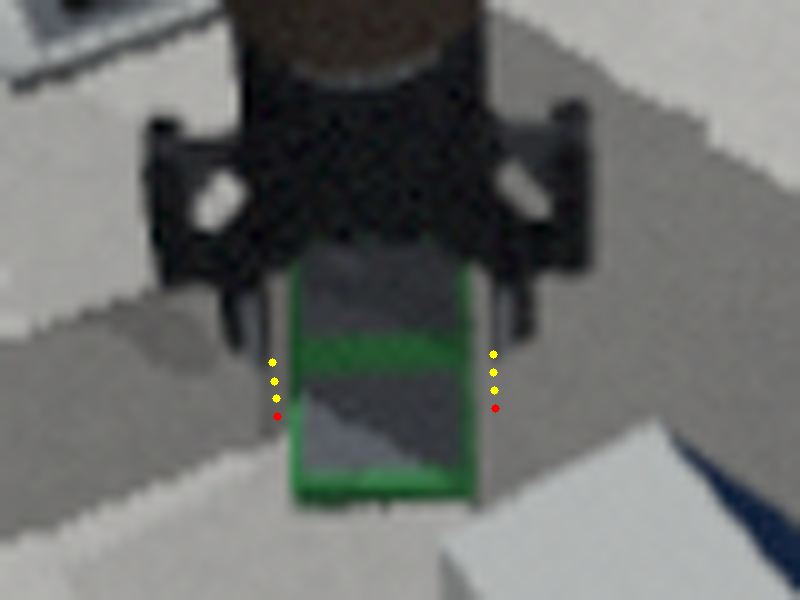

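The tips end near row 348, about 32 mm above the reported TCP, so roughly 19 mm up. There is no contact force. I'll continue down in small steps.

play_rows(travel=[[0, 0, 0.005], [0, 0, 0.004], [0, 0, 0], [0, 0, 0]], rotation=[[0, 0, 0], [0, 0, 0], [0, 0, 0], [0, 0, 0]], grip=[0.85, 0.8, 0.76, 0.76])

```text
clock: 12.13
position: [446.8, -2.3, -22.2]
ee_rot: [-0.511, 0.86, 0.0, -0.0]
contact_force: [-0.3, -0.1, 0.0]
gripper_width: 65.5
```

play_rows(travel=[[0, 0, 0.002], [0, 0, 0.002], [0, 0, 0]], rotation=[[0, 0, 0], [0, 0, 0], [0, 0, 0]], grip=[0.76, 0.76, 0.76])

```text
clock: 12.38
position: [446.8, -2.3, -26.4]
ee_rot: [-0.511, 0.86, 0.0, -0.0]
contact_force: [-0.3, 0.0, 0.2]
gripper_width: 64.7
```

play_rows(travel=[[0, 0, 0], [0, 0, 0], [0, 0, 0]], rotation=[[0, 0, 0], [0, 0, 0], [0, 0, 0]], grip=[0.75, 0.74, 0.74])

```text
clock: 12.63
position: [447.1, -2.2, -26.0]
ee_rot: [-0.511, 0.86, -0.0, 0.0]
contact_force: [-0.4, -0.8, 0.1]
gripper_width: 63.2
```

play_rows(travel=[[0, 0, 0], [0, 0, 0], [0, 0, 0], [0, 0, 0], [0, 0, 0]], rotation=[[0, 0, 0], [0, 0, 0], [0, 0, 0], [0, 0, 0], [0, 0, 0]], grip=[0.73, 0.72, 0.71, 0.705, 0.705])

```text
clock: 13.05
position: [446.9, -2.2, -26.1]
ee_rot: [-0.511, 0.86, 0.0, -0.0]
contact_force: [0.3, -0.8, 0.1]
gripper_width: 60.2
```

play_rows(travel=[[0, 0, 0], [0, 0, 0], [0, 0, 0]], rotation=[[0, 0, 0], [0, 0, 0], [0, 0, 0]], grip=[0.7, 0.695, 0.695])

```text
clock: 13.3
position: [446.9, -2.3, -25.9]
ee_rot: [-0.511, 0.86, 0.0, -0.0]
contact_force: [-1.3, 1.0, 3.4]
gripper_width: 59.6
```

play_rows(travel=[[0, 0, 0], [0, 0, 0], [0, 0, 0]], rotation=[[0, 0, 0], [0, 0, 0], [0, 0, 0]], grip=[0.69, 0.688, 0.688])

```text
clock: 13.55
position: [446.9, -2.3, -25.8]
ee_rot: [-0.511, 0.86, -0.0, -0.0]
contact_force: [-1.8, 1.4, 5.7]
gripper_width: 58.9
```

play_rows(travel=[[0, 0, -0.003], [0, 0, -0.007], [0, 0, -0.01], [0, 0, -0.01], [0, 0, 0]], rotation=[[0, 0, 0], [0, 0, 0], [0, 0, 0], [0, 0, 0], [0, 0, 0]], grip=[0.688, 0.688, 0.688, 0.688, 0.688])

```text
clock: 13.97
position: [448.5, -1.8, 5.7]
ee_rot: [-0.511, 0.86, -0.001, 0.002]
contact_force: [0.8, 0.2, -1.3]
gripper_width: 59.1
```

```bash
python3 - <<'E'
from h import *
s=st();d=shot("side"); find(d,cloud(d),"green")
E
```

```text
13.9667 [448.5  -1.8   5.7] [-5.108e-01  8.597e-01 -5.000e-04  2.000e-03] [ 0.8  0.2 -1.3] 59.144512164168084
green 148 [242. 239.] [437.5 -12.4  47.2]
green 63 [297. 201.] [693.9  46.   21.4]
```

Green is lifted: its stripe rose 31 mm with a command of only 0.688. The cassette's underside is at reported z + 26. Next I lift higher, turn and move to the ledge.

play_rows(travel=[[0, 0, -0.01], [0, 0, -0.02], [0, 0, -0.02], [0, 0, -0.02], [0, 0, -0.02], [0, 0, -0.02], [0, 0, -0.02], [0, 0, -0.02], [0, 0, -0.015], [0, 0, 0], [0, 0, 0], [0, 0, 0]], rotation=[[0, 0, 0], [0, 0, 0], [0, 0, -0.05], [0, 0, -0.05], [0, 0, -0.05], [0, 0, -0.05], [0, 0, -0.05], [0, 0, -0.05], [0, 0, -0.05], [0, 0, -0.05], [0, 0, -0.06], [0, 0, -0.05]], grip=[0.688, 0.688, 0.688, 0.688, 0.688, 0.688, 0.688, 0.688, 0.688, 0.688, 0.688, 0.688])

```text
clock: 15.02
position: [446.6, -2.2, 168.5]
ee_rot: [0.712, -0.702, -0.0, 0.0]
contact_force: [0.2, -0.2, -1.6]
gripper_width: 59.3
```

```bash
python3 - <<'E'
from h import *
plan(417,-231,165,-89)
d=shot("side"); find(d,cloud(d),"green")
d=dict(np.load("last_top.npz"));P=cloud(d)
# ramp yaw from ledge edge points: rows of ledge top mask
m=near(P,(419,-231),110,150,170); q=P[m]
r=q[(q[:,0]<440)]
ys=[(np.nanpercentile(q[(q[:,0]>x)&(q[:,0]<x+10)][:,1],[2,98])).round(1).tolist() for x in range(388,450,10)]
xs=[(np.nanpercentile(q[(q[:,1]>y)&(q[:,1]<y+20)][:,0],[2,98])).round(1).tolist() for y in range(-300,-160,20)]
print(ys,xs)
E
```

```text
15.0167 [446.6  -2.2 168.5] [ 7.118e-01 -7.024e-01 -3.000e-04  1.000e-04] [ 0.2 -0.2 -1.6] 59.31179572492824
yaw -89.2 turn about tool z -0.0041 then shift [0.2282 0.0336 0.0035] rows 6 tilt rotvec [ 0.0005  0.0004 -0.0041]
green 168 [242. 206.] [443.4 -17.1 210.1]
green 63 [297. 201.] [694.1  46.3  21.6]
[[-302.6, -159.6], [-303.9, -160.1], [-302.1, -160.2], [-303.0, -159.5], [-302.7, -158.9], [-302.5, -159.1], [-302.3, -158.6]] [[390.2, 461.8], [390.2, 459.5], [388.1, 459.4], [388.2, 460.1], [388.3, 457.5], [385.9, 457.8], [386.3, 457.3]]
```

The ledge centre is (423,-231), yaw 1.7°. Moving over it and lowering.

play_rows(travel=[[0.01, 0.0016, 0], [0.0219, 0.0031, 0], [0.022, 0.0031, 0], [0.022, 0.0031, 0], [0.022, 0.0031, 0], [0.022, 0.0031, 0], [0.022, 0.0031, 0], [0.022, 0.0031, 0], [0.022, 0.0031, 0], [0.022, 0.0031, 0], [0.02, 0.0031, 0], [0, 0, 0]], rotation=[[0, 0, -0.016], [0, 0, 0], [0, 0, 0], [0, 0, 0], [0, 0, 0], [0, 0, 0], [0, 0, 0], [0, 0, 0], [0, 0, 0], [0, 0, 0], [0, 0, 0], [0, 0, 0]], grip=[0.688, 0.688, 0.688, 0.688, 0.688, 0.688, 0.688, 0.688, 0.688, 0.688, 0.688, 0.688])

```text
clock: 16.07
position: [419.6, -233.1, 168.0]
ee_rot: [0.715, -0.699, -0.001, 0.001]
contact_force: [0.4, 0.5, -0.7]
gripper_width: 59.3
```

play_rows(travel=[[0, 0, 0.01], [0, 0, 0.01], [0, 0, 0.006], [0, 0, 0.002], [0, 0, 0], [0, 0, 0]], rotation=[[0, 0, 0], [0, 0, 0], [0, 0, 0], [0, 0, 0], [0, 0, 0], [0, 0, 0]], grip=[0.688, 0.688, 0.688, 0.688, 0.688, 0.688])

```text
clock: 16.57
position: [420.7, -230.7, 141.1]
ee_rot: [0.717, -0.697, 0.0, 0.0]
contact_force: [-0.3, 0.5, -1.0]
gripper_width: 59.5
```

```bash
python3 - <<'E'
from h import *
plan(421,-231,135,-88.3)
d=shot("side"); P=cloud(d);find(d,P,"green"); c=(proj(d,[[421,-231,170]])[0]).astype(int);print(c)
cv2.imwrite("pics/s8.png",cv2.resize(d["image"][c[1]-50:c[1]+50,c[0]-65:c[0]+68],(798,600)))
E
```

```text
16.5667 [ 420.7 -230.7  141.1] [ 7.167e-01 -6.973e-01  1.000e-04  0.000e+00] [-0.3  0.5 -1. ] 59.47760034483847
yaw -88.4 turn about tool z -0.0022 then shift [ 0.0003 -0.0003  0.0061] rows 1 tilt rotvec [-0.0001 -0.0002 -0.0022]
green 108 [279. 282.] [ 405.  -276.6  181.4]
green 106 [275. 267.] [ 425.1 -228.9  183.5]
green 26 [299. 201.] [702.1  42.8  21.4]
green 3 [289. 271.] [ 446.9 -259.3  186.6]
[274 270]
```

View pics/s8.png

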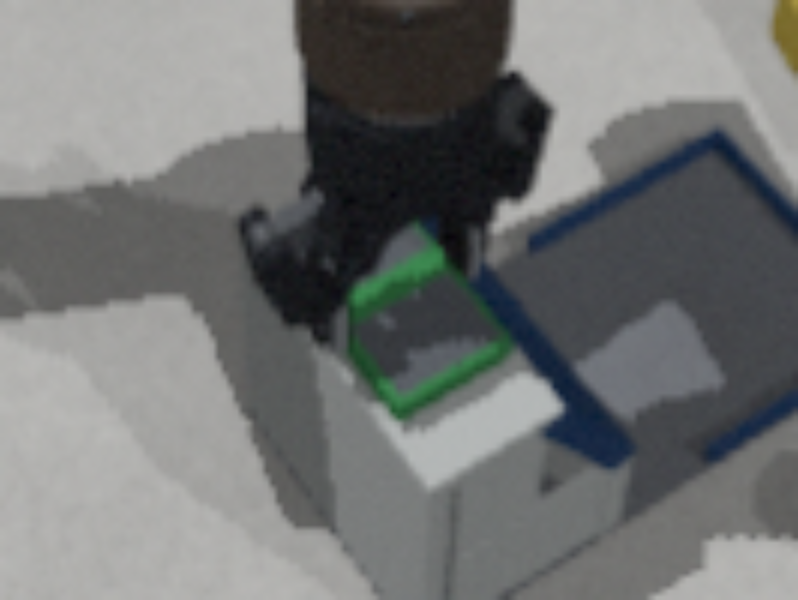

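The cassette hangs about 6 mm above the ledge, centred, with its stripe at (425,-229). I'll lower it, release slowly and lift off.

play_rows(travel=[[0, 0, 0.003], [0, 0, 0.0025], [0, 0, 0], [0, 0, 0], [0, 0, 0], [0, 0, 0], [0, 0, 0], [0, 0, 0], [0, 0, 0], [0, 0, 0]], rotation=[[0, 0, 0], [0, 0, 0], [0, 0, 0], [0, 0, 0], [0, 0, 0], [0, 0, 0], [0, 0, 0], [0, 0, 0], [0, 0, 0], [0, 0, 0]], grip=[0.688, 0.688, 0.688, 0.695, 0.7, 0.71, 0.73, 0.76, 0.8, 0.8])

```text
clock: 17.45
position: [420.5, -231.0, 135.5]
ee_rot: [0.717, -0.698, 0.0, -0.0]
contact_force: [0.2, -0.0, 0.3]
gripper_width: 68.3
```

play_rows(travel=[[0, 0, -0.01], [0, 0, -0.02], [0, 0, -0.02], [0, 0, -0.02], [0, 0, 0], [0, 0, 0], [0, 0, 0], [0, 0, 0], [0, 0, 0], [0, 0, 0], [0, 0, 0], [0, 0, 0]], rotation=[[0, 0, 0], [0, 0, 0], [0, 0, 0], [0, 0, 0.11], [0, 0, 0.11], [0, 0, 0.11], [0, 0, 0.11], [0, 0, 0.11], [0, 0, 0.11], [0, 0, 0.11], [0, 0, 0.11], [0, 0, 0.11]], grip=[0.8, 0.8, 0.8, 0.7, 0.6, 0.5, 0.5, 0.5, 0.5, 0.5, 0.5, 0.5])

```text
clock: 18.45
position: [420.3, -230.9, 205.4]
ee_rot: [-0.297, 0.955, 0.0, 0.0]
contact_force: [0.3, -0.3, -0.3]
gripper_width: 42.6
```

play_rows(travel=[[0, 0, 0], [0, 0, 0], [0, 0, 0], [0, 0, 0], [0, 0, 0], [0.02, 0, 0], [0.02, 0, 0], [0.016, 0, 0], [0, 0, 0]], rotation=[[0, 0, 0.116], [0, 0, 0.116], [0, 0, 0.116], [0, 0, 0.116], [0, 0, 0.117], [0, 0, 0], [0, 0, 0], [0, 0, 0], [0, 0, 0]], grip=[0.5, 0.5, 0.5, 0.5, 0.5, 0.5, 0.5, 0.5, 0.5])

```text
clock: 19.2
position: [361.8, -232.1, 205.4]
ee_rot: [-0.013, 1.0, 0.0, -0.0]
contact_force: [-0.9, 0.3, 0.5]
gripper_width: 42.9
```

```bash
python3 - <<'E'
from h import *
plan(365,-231,142,-178.3)
d=shot("top"); P=cloud(d);find(d,P,"green"); m=near(P,(421,-231),60,170,187); rect(P,m,"cass"); find(d,P,"yellow")
E
```

```text
19.2 [ 361.8 -232.1  205.4] [-1.290e-02  9.999e-01  4.000e-04 -4.000e-04] [-0.9  0.3  0.5] 42.947456021505054
yaw -178.5 turn about tool z -0.0039 then shift [-0.0033  0.001   0.0634] rows 1 tilt rotvec [ 0.0007 -0.0007 -0.0039]
green 106 [262. 151.] [695.2  49.9  19.6]Traceback (most recent call last):
  File "<stdin>", line 3, in <module>
  File "h.py", line 27, in near
    return l==1+np.argmax(s[1:,4])
                ~~~~~~~~~^^^^^^^^^
    return _wrapfunc(a, 'argmax', axis=axis, out=out, **kwds)
    return bound(*args, **kwds)
ValueError: attempt to get argmax of an empty sequence
```

```bash
python3 - <<'E'
from h import *
d=shot("side"); P=cloud(d);find(d,P,"green"); rect(P,near(P,(421,-231),65,170,190),"cass")
cv2.imwrite("pics/s9.png",cv2.resize(d["image"][220:320,209:342],(798,600)))
E
```

```text
green 208 [277. 277.] [ 412.7 -251.5  176.2]
green 62 [297. 201.] [693.7  46.6  21.6]
green 3 [274. 254.] [ 446.1 -191.1  177. ]
green 2 [286. 268.] [ 447.2 -243.5  176.6]
cass 533 c [ 420.1 -230.8] size [59.6 98.5] ang 2.1 z 177.1
```

View pics/s9.png

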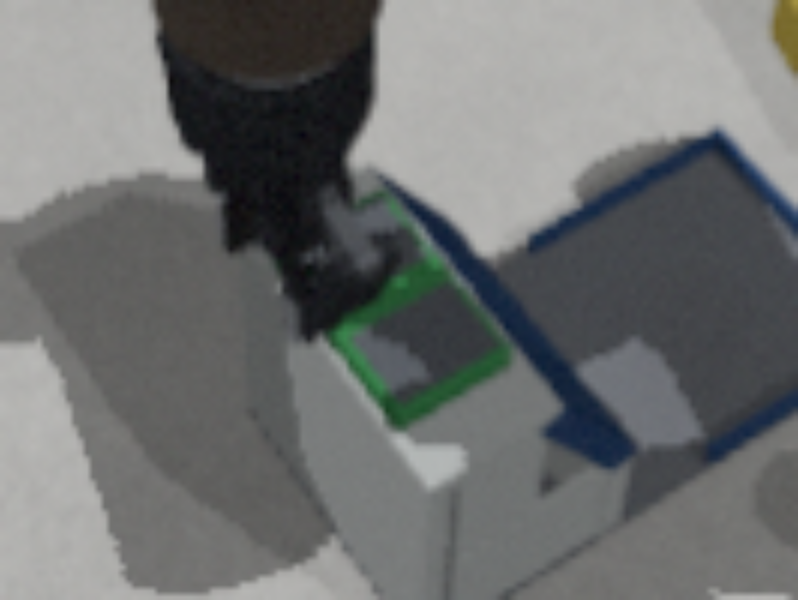

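Green lies square on the ledge at (420,-231), angle 2°. I'll lower the fingers behind it and push slowly.

play_rows(travel=[[0, 0.001, 0.02], [0, 0, 0.02], [0, 0, 0.015], [0, 0, 0.008], [0, 0, 0], [0, 0, 0]], rotation=[[0, 0, 0], [0, 0, 0], [0, 0, 0], [0, 0, 0], [0, 0, 0], [0, 0, 0]], grip=[0.5, 0.5, 0.5, 0.5, 0.5, 0.5])

```text
clock: 19.8
position: [365.1, -231.6, 142.6]
ee_rot: [-0.014, 1.0, -0.0, -0.0]
contact_force: [-0.5, -0.4, 0.7]
gripper_width: 42.7
```

play_rows(travel=[[-0.006, 0, 0], [-0.006, 0, 0], [-0.006, 0, 0], [-0.006, 0, 0], [-0.006, 0, 0], [-0.006, 0, 0], [-0.006, 0, 0], [-0.006, 0, 0]], rotation=[[0, 0, 0], [0, 0, 0], [0, 0, 0], [0, 0, 0], [0, 0, 0], [0, 0, 0], [0, 0, 0], [0, 0, 0]], grip=[0.5, 0.5, 0.5, 0.5, 0.5, 0.5, 0.5, 0.5])

```text
clock: 20.47
position: [412.3, -230.4, 143.1]
ee_rot: [-0.014, 1.0, -0.0, -0.001]
contact_force: [-3.9, 0.1, 5.7]
gripper_width: 42.8
```

```bash
python3 - <<'E'
from h import *
st();d=shot("side"); P=cloud(d);find(d,P,"green"); rect(P,near(P,(440,-231),70,170,190),"cass")
E
```

```text
20.4667 [ 412.3 -230.4  143.1] [-1.350e-02  9.999e-01 -3.000e-04 -7.000e-04] [-3.9  0.1  5.7] 42.7864206692483
green 92 [291. 279.] [ 444.1 -276.8  174.5]
green 56 [298. 201.] [694.4  43.5  22.1]
green 33 [290. 261.] [ 470.4 -227.7  176.8]
green 5 [299. 268.] [ 478.8 -261.5  178.6]
cass 298 c [ 462.5 -253. ] size [91.5 57.7] ang 45.4 z 177.2
```

play_rows(travel=[[-0.006, 0, -0.001], [-0.006, 0, 0], [-0.006, 0, 0], [-0.006, 0, 0], [-0.006, 0, 0], [-0.006, 0, 0], [0, 0, 0], [0, 0, 0]], rotation=[[0, 0, 0], [0, 0, 0], [0, 0, 0], [0, 0, 0], [0, 0, 0], [0, 0, 0], [0, 0, 0], [0, 0, 0]], grip=[0.5, 0.5, 0.5, 0.5, 0.5, 0.5, 0.5, 0.5])

```text
clock: 21.18
position: [448.8, -228.9, 142.9]
ee_rot: [-0.013, 1.0, 0.0, -0.0]
contact_force: [0.4, 0.3, 0.3]
gripper_width: 42.6
```

```bash
cat >> h.py <<'E'
def catch(n="side"):
    d=shot(n);P=cloud(d); find(d,P,"green"); find(d,P,"yellow")
    m=near(P,(610,-228),85,14,45); r=rect(P,m,"catch"); print("white px", (d["image"][m].min(1)>120).sum(), "median bgr",np.median(d["image"][m],0)); return d,P
E
python3 - <<'E'
from h import *
st(); catch()
E
```

```text
21.1833 [ 448.8 -228.9  142.9] [-1.340e-02  9.999e-01  2.000e-04 -0.000e+00] [0.4 0.3 0.3] 42.60550301678615
green 155 [310. 276.] [ 537.4 -246.4   62.3]
yellow 1026 [357. 231.] [ 770.1 -179.5   48.7]
yellow 592 [472. 299.] [ 898.3 -532.2   34.5]
yellow 111 [203. 169.] [478.7 375.8  15.2]
yellow 28 [263. 338.] [ 328.  -329.1   56.7]
catch 62 c [ 614.1 -298.1] size [96.1  7.1] ang 2.9 z 17.8
white px 0 median bgr [68. 44. 28.]
```

It has gone over the edge and is still moving. I'll lift clear and look again.

play_rows(travel=[[0.01, 0, -0.02], [0.02, 0, -0.02], [0, 0, -0.02], [0, 0, 0], [0, 0, 0], [0, 0, 0]], rotation=[[0, 0, 0], [0, 0, 0], [0, 0, 0], [0, 0, 0], [0, 0, 0], [0, 0, 0]], grip=[0.5, 0.6, 0.8, 1, 1, 1])

```text
clock: 21.73
position: [417.9, -229.7, 202.7]
ee_rot: [-0.013, 1.0, 0.0, -0.0]
contact_force: [-0.5, 0.4, -0.4]
gripper_width: 85.3
```

```bash
python3 - <<'E'
from h import *
st(); d,P=catch()
cv2.imwrite("pics/s10.png",cv2.resize(d["image"][220:320,260:393],(798,600)))
E
```

```text
21.7333 [ 417.9 -229.7  202.7] [-1.320e-02  9.999e-01  4.000e-04 -4.000e-04] [-0.5  0.4 -0.4] 85.31534645499666
green 112 [318. 274.] [ 575.1 -239.1   16.7]
green 50 [298. 201.] [697.   43.5  21.6]
green 30 [311. 259.] [ 592.  -177.6   22.3]
green 1 [307. 257.] [ 593.9 -156.9    5.2]
yellow 1026 [357. 231.] [ 770.5 -178.9   48.8]
yellow 592 [472. 299.] [ 898.2 -532.5   34.8]
yellow 112 [203. 169.] [478.2 383.6  15.3]
yellow 28 [263. 338.] [ 327.6 -329.1   57.6]
catch 604 c [ 598.7 -207.6] size [ 68.2 114.8] ang 5.5 z 22.4
white px 250 median bgr [114. 114. 112.]
```

View pics/s10.png

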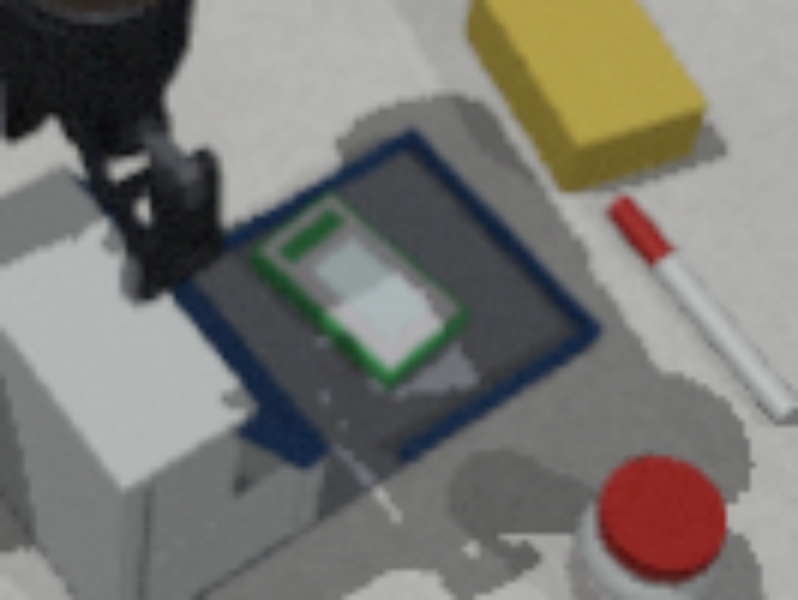

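Green landed window up in the catch tray, corners about (330,192), (468,315), (390,385) and (252,250) in the crop. Next I measure its pose.

```bash
cat >> h.py <<'E'
def gtop(d,P,c,col,r=75,z0=-5,z1=40):
    "outline of a cassette by saturated edge colour hull, at given region"
    hsv=cv2.cvtColor(d["image"],cv2.COLOR_BGR2HSV); lo,hi={"green":(45,80),"yellow":(20,34)}[col]
    m=(cv2.inRange(hsv,(lo,70,30),(hi,255,255))>0)&(np.hypot(P[...,0]-c[0],P[...,1]-c[1])<r)&(P[...,2]<z1)
    v,u=np.nonzero(m); return u,v
E
python3 - <<'E'
from h import *
d=shot("top"); P=cloud(d)
u,v=gtop(d,P,(590,-215),"green"); print(len(u))
if len(u)>20:
    q=pt(d,u,v,21); print(cv2.minAreaRect(q[:,:2].astype(np.float32)))
d=shot("side")
uv=np.array([(330,192),(468,315),(390,385),(252,250)])/6+[260,220]-.4
q=pt(d,uv[:,0],uv[:,1],21);print(q.round(0)[:,:2].tolist(),q.mean(0),cv2.minAreaRect(q[:,:2].astype(np.float32)))
P=cloud(d); rect(P,near(P,(592,-212),60,18,40),"fine")
E
```

```text
82
((614.8927001953125, -212.58392333984375), (110.4645767211914, 51.412845611572266), 82.74551391601562)
[[619.0, -161.0], [634.0, -257.0], [576.0, -269.0], [563.0, -169.0]] [ 598.15943959 -213.95418612   21.        ] ((598.0089111328125, -214.69705200195312), (58.96223831176758, 100.6483383178711), 8.508896827697754)
fine 532 c [ 599.9 -213.7] size [62.5 98.6] ang 10.3 z 22.7
```

play_rows(travel=[[0, 0, 0], [0, 0, 0], [0, 0, 0], [0, 0, 0], [0, 0, 0], [0, 0, 0], [0, 0, 0], [0, 0, 0], [0, 0, 0], [0, 0, 0], [0, 0, 0], [0, 0, 0]], rotation=[[0, 0, -0.12], [0, 0, -0.12], [0, 0, -0.12], [0, 0, -0.12], [0, 0, -0.12], [0, 0, -0.12], [0, 0, -0.12], [0, 0, -0.12], [0, 0, -0.12], [0, 0, -0.12], [0, 0, -0.12], [0, 0, -0.12]], grip=[1, 1, 1, 1, 1, 1, 1, 1, 1, 1, 1, 1])

```text
clock: 22.88
position: [418.1, -229.9, 202.5]
ee_rot: [-0.672, 0.741, 0.001, -0.001]
contact_force: [0.8, -1.4, -0.1]
gripper_width: 85.4
```

```bash
python3 - <<'E'
from h import *
plan(599,-214,50,-81)
E
```

```text
22.8833 [ 418.1 -229.9  202.5] [-6.716e-01  7.409e-01  8.000e-04 -5.000e-04] [ 0.8 -1.4 -0.1] 85.36795458497926
yaw -95.6 turn about tool z -0.2552 then shift [ 0.0126 -0.1812  0.1525] rows 5 tilt rotvec [ 0.0019  0.0005 -0.2552]
```

play_rows(travel=[[0, 0, 0], [0, 0, 0], [0, 0, 0], [0.0016, -0.0226, 0], [0.0016, -0.0226, 0], [0.0016, -0.0227, 0], [0.0016, -0.0227, 0], [0.0016, -0.0226, 0], [0.0015, -0.0226, 0], [0.0015, -0.0227, 0], [0.0016, -0.0227, 0], [0, 0, 0.03]], rotation=[[0, 0, -0.085], [0, 0, -0.085], [0, 0, -0.085], [0, 0, 0], [0, 0, 0], [0, 0, 0], [0, 0, 0], [0, 0, 0], [0, 0, 0], [0, 0, 0], [0, 0, 0], [0, 0, 0]], grip=[1, 1, 1, 1, 1, 1, 1, 1, 1, 1, 1, 1])

```text
clock: 23.88
position: [606.8, -216.0, 177.4]
ee_rot: [0.759, -0.651, 0.006, -0.002]
contact_force: [1.1, 0.0, 1.5]
gripper_width: 85.4
```

play_rows(travel=[[0, 0, 0.03], [0, 0, 0.03], [0, 0, 0.03], [0, 0, 0.03], [0, 0, 0.02], [0, 0, 0.02], [0, 0, 0.012], [0, 0, 0.008], [0, 0, 0.003], [0, 0, 0], [0, 0, 0]], rotation=[[0, 0, 0], [0, 0, 0], [0, 0, 0], [0, 0, 0], [0, 0, 0], [0, 0, 0], [0, 0, 0], [0, 0, 0], [0, 0, 0], [0, 0, 0], [0, 0, 0]], grip=[1, 1, 1, 1, 1, 1, 1, 1, 1, 1, 1])

```text
clock: 24.8
position: [600.2, -215.3, -8.7]
ee_rot: [0.759, -0.652, 0.001, -0.0]
contact_force: [0.7, 0.3, -0.1]
gripper_width: 85.4
```

play_rows(travel=[[0, 0, 0], [0, 0, 0], [0, 0, 0], [0, 0, 0], [0, 0, 0], [0, 0, 0], [0, 0, 0], [0, 0, 0], [0, 0, 0], [0, 0, 0], [0, 0, 0], [0, 0, 0]], rotation=[[0, 0, 0], [0, 0, 0], [0, 0, 0], [0, 0, 0], [0, 0, 0], [0, 0, 0], [0, 0, 0], [0, 0, 0], [0, 0, 0], [0, 0, 0], [0, 0, 0], [0, 0, 0]], grip=[0.94, 0.9, 0.86, 0.83, 0.8, 0.78, 0.76, 0.74, 0.73, 0.72, 0.715, 0.715])

```text
clock: 25.8
position: [599.3, -215.2, -9.6]
ee_rot: [0.758, -0.652, -0.0, 0.0]
contact_force: [0.1, 0.4, 1.1]
gripper_width: 60.8
```

play_rows(travel=[[0, 0, 0], [0, 0, 0], [0, 0, 0], [0, 0, 0], [0, 0, 0], [0, 0, 0], [0, 0, 0]], rotation=[[0, 0, 0], [0, 0, 0], [0, 0, 0], [0, 0, 0], [0, 0, 0], [0, 0, 0], [0, 0, 0]], grip=[0.71, 0.705, 0.7, 0.695, 0.69, 0.686, 0.686])

```text
clock: 26.38
position: [599.4, -215.2, -9.6]
ee_rot: [0.758, -0.652, 0.0, -0.0]
contact_force: [0.2, 0.4, 0.1]
gripper_width: 58.5
```

play_rows(travel=[[0, 0, -0.005], [0, 0, -0.01], [0, 0, -0.015], [0, 0, -0.02], [0, 0, 0]], rotation=[[0, 0, 0], [0, 0, 0], [0, 0, 0], [0, 0, 0], [0, 0, 0]], grip=[0.686, 0.686, 0.686, 0.686, 0.686])

```text
clock: 26.8
position: [602.7, -216.0, 45.7]
ee_rot: [0.759, -0.651, 0.004, -0.002]
contact_force: [0.6, -0.2, 1.9]
gripper_width: 58.6
```

```bash
python3 - <<'E'
from h import *
st(); d,P=catch()
rect(P,near(P,(599,-214),65,55,85),"lifted")
E
```

```text
26.8 [ 602.7 -216.    45.7] [ 0.7588 -0.6513  0.0041 -0.002 ] [ 0.6 -0.2  1.9] 58.59674533956378
green 111 [318. 274.] [ 575.  -235.6   16.7]
green 64 [297. 201.] [694.6  47.3  21.2]
green 14 [309. 260.] [ 582.3 -180.    23.7]
yellow 916 [359. 232.] [ 774.3 -189.8   49. ]
yellow 592 [472. 299.] [ 898.  -532.5   34.8]
yellow 110 [203. 169.] [479.3 385.2  15.1]
yellow 28 [263. 338.] [ 327.8 -329.4   57.2]
catch 484 c [ 600.  -212.9] size [ 62.2 100.5] ang 10.5 z 22.7
white px 210 median bgr [119. 120. 117.]
lifted 1 c [ 630.8 -206.9] size [0. 0.] ang 0.0 z 83.1
```

It slipped: I was about 4 mm too high. Going back, deeper.

play_rows(travel=[[0, 0, 0], [0, 0, 0.02], [0, 0, 0.02], [0, 0, 0.015], [0, 0, 0.007], [0, 0, 0], [0, 0, 0], [0, 0, 0], [0, 0, 0], [0, 0, 0], [0, 0, 0]], rotation=[[0, 0, 0], [0, 0, 0], [0, 0, 0], [0, 0, 0], [0, 0, 0], [0, 0, 0], [0, 0, 0], [0, 0, 0], [0, 0, 0], [0, 0, 0], [0, 0, 0]], grip=[0.82, 0.82, 0.82, 0.82, 0.82, 0.8, 0.78, 0.76, 0.74, 0.72, 0.715])

```text
clock: 27.77
position: [600.2, -215.3, -20.6]
ee_rot: [0.758, -0.652, 0.001, -0.001]
contact_force: [-0.1, -0.2, 0.7]
gripper_width: 61.1
```

play_rows(travel=[[0, 0, 0], [0, 0, 0], [0, 0, 0], [0, 0, 0], [0, 0, 0], [0, 0, 0], [0, 0, 0]], rotation=[[0, 0, 0], [0, 0, 0], [0, 0, 0], [0, 0, 0], [0, 0, 0], [0, 0, 0], [0, 0, 0]], grip=[0.71, 0.705, 0.7, 0.695, 0.69, 0.686, 0.686])

```text
clock: 28.35
position: [600.1, -215.3, -20.7]
ee_rot: [0.759, -0.652, 0.001, -0.0]
contact_force: [-0.1, 0.9, 5.4]
gripper_width: 59.3
```

play_rows(travel=[[0, 0, -0.005], [0, 0, -0.01], [0, 0, -0.015], [0, 0, -0.02], [0, 0, 0]], rotation=[[0, 0, 0], [0, 0, 0], [0, 0, 0], [0, 0, 0], [0, 0, 0]], grip=[0.686, 0.686, 0.686, 0.686, 0.686])

```text
clock: 28.77
position: [601.7, -215.9, 32.5]
ee_rot: [0.759, -0.651, 0.003, -0.001]
contact_force: [0.8, 0.7, 0.1]
gripper_width: 58.7
```

```bash
python3 - <<'E'
from h import *
plan(549,222,130,-95.6); d=shot("side");P=cloud(d); find(d,P,"green")
rect(P,near(P,(599,-214),65,55,85),"lifted")
E
```

```text
28.7667 [ 601.7 -215.9   32.5] [ 0.7587 -0.6515  0.0029 -0.0014] [0.8 0.7 0.1] 58.66264518138229
yaw -81.3 turn about tool z 0.2495 then shift [-0.4306  0.0952 -0.0975] rows 12 tilt rotvec [-0.0062 -0.0019  0.2495]
green 71 [328. 269.] [ 588.1 -258.4   71.2]
green 62 [297. 201.] [694.   47.3  21.7]
green 10 [305. 253.] [ 564.5 -175.5   71.3]
green 3 [331. 253.] [ 630.3 -218.5   76.7]
lifted 368 c [ 601.7 -235.9] size [80.4 55.3] ang 10.3 z 75.9
```

Green is gripped: its top is at z=76 and its underside is at reported z + 27. Now I refine the tray bays from the first top picture.

```bash
python3 - <<'E'
from h import *
d=dict(np.load("last_top.npz"));P=cloud(d);g=d["image"].max(2)
m=((g<45)&(np.abs(P[...,0]-549)<160)&(np.abs(P[...,1]-222)<75)).astype(np.uint8)
n,l,s,c=cv2.connectedComponentsWithStats(m)
for i in range(1,n):
    if s[i,4]>150: v,u=np.nonzero(l==i); q=pt(d,u,v,6); r=cv2.minAreaRect(q[:,:2].astype(np.float32)); print(s[i,4],np.round(r[0],1),np.round(r[1],1),round(r[2],1))
m2=(P[...,2]>7)&(P[...,2]<18)&(g>110)&(np.abs(P[...,0]-549)<165)&(np.abs(P[...,1]-222)<85)
v,u=np.nonzero(m2);q=pt(d,u,v,11);print(cv2.minAreaRect(q[:,:2].astype(np.float32)))
E
```

```text
452 [645.  217.1] [90.5 50.4] 85.2
460 [550.3 225.5] [90.1 49.6] 85.0
478 [456.1 233.7] [89.6 49.5] 84.8
((550.5562133789062, 225.32846069335938), (133.01234436035156, 301.85943603515625), 85.0127944946289)
```

The bays are at (456,234), (550,225.5) and (645,217), with the tray turned -5°. I'll carry green to the middle bay.

play_rows(travel=[[0, 0, -0.01], [0, 0, -0.02], [0, 0, -0.02], [0, 0, -0.02], [0, 0, -0.02], [0, 0, -0.01], [0, 0, 0], [-0.01, 0.002, 0], [-0.0207, 0.0043, 0], [-0.0217, 0.0045, 0], [-0.0217, 0.0045, 0], [-0.0217, 0.0045, 0]], rotation=[[0, 0, 0], [0, 0, 0.04], [0, 0, 0.05], [0, 0, 0.05], [0, 0, 0.05], [0, 0, 0.04], [0, 0, 0.01], [0, 0, 0], [0, 0, 0], [0, 0, 0], [0, 0, 0], [0, 0, 0]], grip=[0.686, 0.686, 0.686, 0.686, 0.686, 0.686, 0.686, 0.686, 0.686, 0.686, 0.686, 0.686])

```text
clock: 29.82
position: [586.3, -116.5, 126.2]
ee_rot: [-0.675, 0.738, 0.002, -0.002]
contact_force: [-0.2, 0.4, -1.2]
gripper_width: 59.3
```

play_rows(travel=[[-0.0217, 0.0045, 0], [-0.0217, 0.0045, 0], [-0.0217, 0.0045, 0], [-0.0217, 0.0045, 0], [-0.0217, 0.0045, 0], [-0.0217, 0.0045, 0], [-0.0217, 0.0045, 0], [-0.0217, 0.0045, 0], [-0.0217, 0.0045, 0], [-0.0217, 0.0045, 0], [-0.0217, 0.0045, 0], [-0.0217, 0.0045, 0]], rotation=[[0, 0, 0], [0, 0, 0], [0, 0, 0], [0, 0, 0], [0, 0, 0], [0, 0, 0], [0, 0, 0], [0, 0, 0], [0, 0, 0], [0, 0, 0], [0, 0, 0], [0, 0, 0]], grip=[0.686, 0.686, 0.686, 0.686, 0.686, 0.686, 0.686, 0.686, 0.686, 0.686, 0.686, 0.686])

```text
clock: 30.82
position: [555.4, 147.2, 126.4]
ee_rot: [-0.675, 0.738, 0.001, -0.002]
contact_force: [0.5, 0.1, -1.6]
gripper_width: 58.6
```

play_rows(travel=[[-0.0217, 0.0045, 0], [-0.0217, 0.0045, 0], [-0.0217, 0.0045, 0], [-0.015, 0.004, 0], [0, 0, 0], [0, 0, 0]], rotation=[[0, 0, 0], [0, 0, 0], [0, 0, 0], [0, 0, 0], [0, 0, 0], [0, 0, 0]], grip=[0.686, 0.686, 0.686, 0.686, 0.686, 0.686])

```text
clock: 31.32
position: [546.0, 227.8, 127.1]
ee_rot: [-0.676, 0.737, 0.0, -0.001]
contact_force: [-0.5, 0.1, -1.5]
gripper_width: 59.0
```

```bash
python3 - <<'E'
from h import *
s=st();plan(550.3,225.5,-10,-95); d=shot("side");P=cloud(d); find(d,P,"green")
z=s["position"][2]+43
rect(P,near(P,(550,225),70,z-10,z+10),"lifted")
E
```

```text
31.3167 [546.  227.8 127.1] [-6.756e-01  7.373e-01  3.000e-04 -1.500e-03] [-0.5  0.1 -1.5] 58.95893765641265
31.3167 [546.  227.8 127.1] [-6.756e-01  7.373e-01  3.000e-04 -1.500e-03] [-0.5  0.1 -1.5] 58.95893765641265
yaw -95.0 turn about tool z 0.0001 then shift [ 0.0019 -0.0045  0.1371] rows 1 tilt rotvec [ 0.0024 -0.0018  0.0001]
green 62 [297. 201.] [694.5  47.6  21.1]
green 55 [237. 164.] [533.3 182.2 166.8]
green 13 [230. 148.] [553.4 267.5 169.4]
green 1 [242. 154.] [571.5 213.8 171. ]
lifted 350 c [543.3 223.8] size [ 79.7 101.9] ang 12.1 z 169.5
```

play_rows(travel=[[0.0015, -0.0045, 0.015], [0, 0, 0.025], [0, 0, 0.025], [0, 0, 0.025], [0, 0, 0.02], [0, 0, 0.012], [0, 0, 0.006], [0, 0, 0], [0, 0, 0]], rotation=[[0, 0, 0], [0, 0, 0], [0, 0, 0], [0, 0, 0], [0, 0, 0], [0, 0, 0], [0, 0, 0], [0, 0, 0], [0, 0, 0]], grip=[0.686, 0.686, 0.686, 0.686, 0.686, 0.686, 0.686, 0.686, 0.686])

```text
clock: 32.12
position: [551.9, 225.1, 0.7]
ee_rot: [-0.675, 0.738, -0.0, 0.0]
contact_force: [0.2, 0.3, -0.3]
gripper_width: 58.9
```

play_rows(travel=[[0, 0, 0.005], [0, 0, 0.004], [0, 0, 0.003], [0, 0, 0], [0, 0, 0]], rotation=[[0, 0, 0], [0, 0, 0], [0, 0, 0], [0, 0, 0], [0, 0, 0]], grip=[0.686, 0.686, 0.686, 0.686, 0.686])

```text
clock: 32.53
position: [551.5, 225.6, -11.6]
ee_rot: [-0.675, 0.738, -0.0, -0.0]
contact_force: [0.3, 0.4, -0.9]
gripper_width: 59.3
```

```bash
python3 - <<'E'
from h import *
s=st();plan(550.3,225.5,-15,-95)
E
```

```text
32.5333 [551.5 225.6 -11.6] [-0.675   0.7378 -0.     -0.    ] [ 0.3  0.4 -0.9] 59.31436859223046
32.5333 [551.5 225.6 -11.6] [-0.675   0.7378 -0.     -0.    ] [ 0.3  0.4 -0.9] 59.31436859223046
yaw -95.1 turn about tool z -0.0016 then shift [0.0002 0.0012 0.0034] rows 1 tilt rotvec [ 0.     -0.0001 -0.0016]
```

play_rows(travel=[[0, 0.001, 0.002], [0, 0, 0.001], [0, 0, 0]], rotation=[[0, 0, 0], [0, 0, 0], [0, 0, 0]], grip=[0.686, 0.686, 0.686])

```text
clock: 32.78
position: [550.4, 225.7, -14.8]
ee_rot: [-0.675, 0.738, 0.0, -0.0]
contact_force: [0.5, 0.4, -0.1]
gripper_width: 58.7
```

play_rows(travel=[[0, 0, 0], [0, 0, 0], [0, 0, 0], [0, 0, 0], [0, 0, 0], [0, 0, 0], [0, 0, -0.01], [0, 0, -0.02], [0, 0, -0.03], [0, 0, -0.03], [0, 0, -0.03], [0, 0, -0.03]], rotation=[[0, 0, 0], [0, 0, 0], [0, 0, 0], [0, 0, 0], [0, 0, 0], [0, 0, 0], [0, 0, 0], [0, 0, 0], [0, 0, 0], [0, 0, 0], [0, 0, 0], [0, 0, 0]], grip=[0.7, 0.715, 0.74, 0.77, 0.8, 0.8, 0.8, 0.8, 0.9, 1, 1, 1])

```text
clock: 33.78
position: [550.5, 225.6, 137.8]
ee_rot: [-0.675, 0.738, -0.0, 0.0]
contact_force: [1.3, 0.1, -0.4]
gripper_width: 85.3
```

```bash
cat >> h.py <<'E'
def bays(d,P):
    hsv=cv2.cvtColor(d["image"],cv2.COLOR_BGR2HSV)
    for b in ((456,233.7),(550.3,225.5),(645,217.1)):
        m=(np.hypot(P[...,0]-b[0],P[...,1]-b[1])<62)&(P[...,2]>15.5)&(P[...,2]<40)
        if m.sum()>100: m=near(P,b,62,15.5,40); r=rect(P,m,"bay%s"%(b,)); dx=np.array(r[0])-[550.3,225.5]; a=np.radians(-5); print("  tray frame",round(dx[0]*np.cos(a)+dx[1]*np.sin(a),1),round(-dx[0]*np.sin(a)+dx[1]*np.cos(a),1), "plane", np.linalg.lstsq(np.c_[P[m][:,:2]-r[0],np.ones(m.sum())],P[m][:,2],rcond=None)[0].round(3))
        print(b,"n",m.sum())
E
python3 - <<'E'
from h import *
s=st(); d=shot("side");P=cloud(d); find(d,P,"green"); bays(d,P)
c=proj(d,[[550,225,10]])[0].astype(int)
v=gtop(d,P,(488,398),"yellow"); 
rect(P,near(P,(488,398),75,9,25),"yellow")
cv2.imwrite("pics/s11.png",cv2.resize(d["image"][c[1]-60:c[1]+60,c[0]-80:c[0]+80],(800,600)))
E
```

```text
33.7833 [550.5 225.6 137.8] [-6.750e-01  7.378e-01 -1.000e-04  4.000e-04] [ 1.3  0.1 -0.4] 85.28833516589698
green 75 [238. 192.] [532.1 181.1  18.6]
green 63 [297. 201.] [694.2  46.9  22.2]
green 10 [233. 178.] [555.2 263.9  21.4]
green 2 [243. 180.] [583.8 242.5  12.9]
(456, 233.7) n 2
bay(550.3, 225.5) 329 c [549.5 227.1] size [102.2  60. ] ang 85.7 z 21.9
  tray frame -0.9 1.5 plane [8.0000e-03 0.0000e+00 2.1974e+01]
(550.3, 225.5) n 329
(645, 217.1) n 4
yellow 282 c [489.6 398.1] size [104.8  60.6] ang 84.0 z 16.4
```

View pics/s11.png

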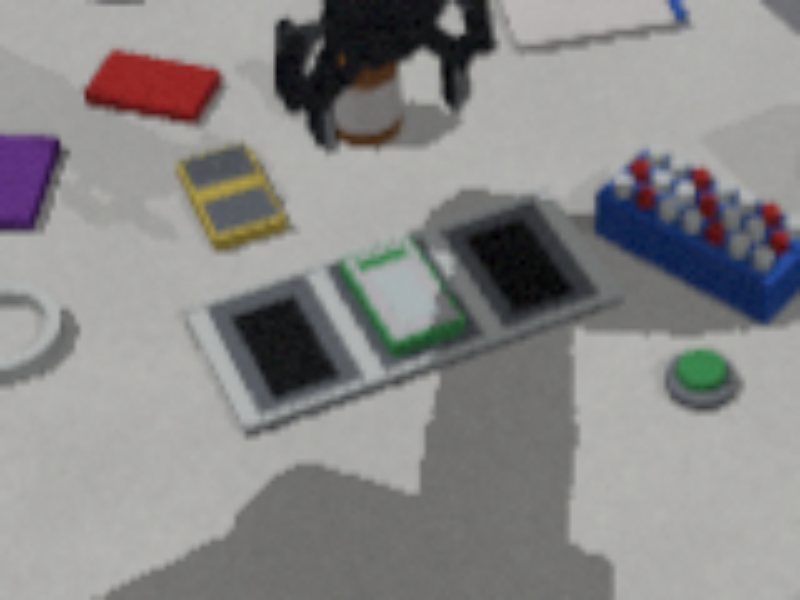

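Green lies flat, window up, in the middle bay at tray frame (-0.9, 1.5), level. Yellow is unmoved at (489.5,398), and I'm fetching it now.

play_rows(travel=[[-0.0208, 0.0097, 0], [-0.0208, 0.0097, 0], [-0.0208, 0.0097, 0], [-0.0208, 0.0097, 0], [-0.0208, 0.0097, 0], [-0.0208, 0.0097, 0], [-0.0208, 0.0097, 0], [-0.0208, 0.0097, 0], [0, 0, 0.03], [0, 0, 0.03], [0, 0, 0.02], [0, 0, 0]], rotation=[[0, 0, 0.009], [0, 0, 0], [0, 0, 0], [0, 0, 0], [0, 0, 0], [0, 0, 0], [0, 0, 0], [0, 0, 0], [0, 0, 0], [0, 0, 0], [0, 0, 0], [0, 0, 0]], grip=[1, 1, 1, 1, 1, 1, 1, 1, 1, 1, 1, 1])

```text
clock: 34.83
position: [486.7, 396.3, 50.9]
ee_rot: [-0.671, 0.741, -0.0, -0.005]
contact_force: [0.1, -0.2, -0.4]
gripper_width: 85.2
```

```bash
python3 - <<'E'
from h import *
plan(489.5,398,-25.5,-95.5); d=shot("side");P=cloud(d); rect(P,near(P,(488,398),75,9,25),"yellow")
E
```

```text
34.8333 [486.7 396.3  50.9] [-6.714e-01  7.411e-01 -3.000e-04 -4.800e-03] [ 0.1 -0.2 -0.4] 85.22611831277501
yaw -95.7 turn about tool z -0.0026 then shift [-0.002  -0.0026  0.0764] rows 1 tilt rotvec [ 0.006  -0.0075 -0.0027]
yellow 287 c [489.7 396.2] size [106.   61.1] ang 82.9 z 16.3
```

play_rows(travel=[[0, 0, 0.025], [0, 0, 0.025], [0, 0, 0.015], [0, 0, 0.007], [0, 0, 0], [0, 0, 0], [0, 0, 0]], rotation=[[0, 0, 0], [0, 0, 0], [0, 0, 0], [0, 0, 0], [0, 0, 0], [0, 0, 0], [0, 0, 0]], grip=[1, 1, 1, 1, 0.95, 0.9, 0.86])

```text
clock: 35.47
position: [490.6, 400.1, -14.4]
ee_rot: [-0.672, 0.741, 0.0, 0.002]
contact_force: [-0.3, -0.6, 1.1]
gripper_width: 73.6
```

```bash
python3 - <<'E'
from h import *
plan(489.5,397.5,-25.5,-96)
E
```

```text
35.4667 [490.6 400.1 -14.4] [-6.718e-01  7.407e-01  1.000e-04  1.900e-03] [-0.3 -0.6  1.1] 73.62063915501913
yaw -95.6 turn about tool z 0.0072 then shift [0.0027 0.0008 0.0111] rows 1 tilt rotvec [-0.0024  0.0031  0.0072]
```

play_rows(travel=[[0.0025, 0.0008, 0.005], [0, 0, 0.004], [0, 0, 0], [0, 0, 0], [0, 0, 0], [0, 0, 0], [0, 0, 0], [0, 0, 0], [0, 0, 0], [0, 0, 0]], rotation=[[0, 0, 0.007], [0, 0, 0], [0, 0, 0], [0, 0, 0], [0, 0, 0], [0, 0, 0], [0, 0, 0], [0, 0, 0], [0, 0, 0], [0, 0, 0]], grip=[0.83, 0.8, 0.78, 0.76, 0.74, 0.73, 0.72, 0.715, 0.71, 0.71])

```text
clock: 36.3
position: [488.6, 396.7, -25.4]
ee_rot: [-0.669, 0.743, 0.0, 0.0]
contact_force: [1.2, -1.0, 0.0]
gripper_width: 60.5
```

play_rows(travel=[[0, 0, 0], [0, 0, 0], [0, 0, 0], [0, 0, 0], [0, 0, 0], [0, 0, 0], [0, 0, 0]], rotation=[[0, 0, 0], [0, 0, 0], [0, 0, 0], [0, 0, 0], [0, 0, 0], [0, 0, 0], [0, 0, 0]], grip=[0.705, 0.7, 0.697, 0.694, 0.69, 0.687, 0.687])

```text
clock: 36.88
position: [488.5, 396.6, -25.2]
ee_rot: [-0.669, 0.743, -0.0, 0.0]
contact_force: [0.3, -0.4, 3.7]
gripper_width: 59.4
```

play_rows(travel=[[0, 0, -0.003], [0, 0, -0.007], [0, 0, -0.015], [0, 0, -0.02], [0, 0, 0]], rotation=[[0, 0, 0], [0, 0, 0], [0, 0, 0], [0, 0, 0], [0, 0, 0]], grip=[0.687, 0.687, 0.687, 0.687, 0.687])

```text
clock: 37.3
position: [490.1, 398.3, 23.2]
ee_rot: [-0.669, 0.743, 0.0, 0.003]
contact_force: [0.5, 1.2, 0.9]
gripper_width: 59.0
```

```bash
python3 - <<'E'
from h import *
plan(421,-231,165,-88.3); d=shot("side");P=cloud(d); rect(P,near(P,(488,398),75,40,80),"yellow")
u,v=gtop(d,P,(488,398),"yellow",90,-5,100); print(len(u), np.nanmedian(P[v,u],0))
E
```

```text
37.3 [490.1 398.3  23.2] [-6.694e-01  7.429e-01  2.000e-04  3.200e-03] [0.5 1.2 0.9] 58.96742316946521
yaw -96.0 turn about tool z -0.1336 then shift [ 0.627   0.0878 -0.1418] rows 16 tilt rotvec [-0.0044  0.0048 -0.1336]
yellow 321 c [488.9 401.6] size [107.4  84.9] ang 87.2 z 64.6
136 [487.44652456 373.45379046  63.9045381 ]
```

Yellow is lifted and held. Lift higher, then move to the ledge.

play_rows(travel=[[0, 0, -0.01], [0, 0, -0.02], [0, 0, -0.02], [0, 0, -0.02], [0, 0, -0.02], [0, 0, -0.02], [0, 0, -0.02], [0, 0, -0.015], [0, 0, 0], [0, 0, 0], [0.01, 0.0014, 0], [0.02, 0.0028, 0]], rotation=[[0, 0, 0], [0, 0, -0.02], [0, 0, -0.03], [0, 0, -0.03], [0, 0, -0.03], [0, 0, -0.024], [0, 0, 0], [0, 0, 0], [0, 0, 0], [0, 0, 0], [0, 0, 0], [0, 0, 0]], grip=[0.687, 0.687, 0.687, 0.687, 0.687, 0.687, 0.687, 0.687, 0.687, 0.687, 0.687, 0.687])

```text
clock: 38.35
position: [484.2, 366.1, 161.8]
ee_rot: [0.718, -0.696, -0.0, 0.002]
contact_force: [0.2, 0.7, -1.5]
gripper_width: 59.1
```

play_rows(travel=[[0.026, 0.0036, 0], [0.026, 0.0036, 0], [0.026, 0.0036, 0], [0.026, 0.0036, 0], [0.026, 0.0036, 0], [0.026, 0.0036, 0], [0.026, 0.0036, 0], [0.026, 0.0036, 0], [0.026, 0.0036, 0], [0.026, 0.0036, 0], [0.026, 0.0036, 0], [0.026, 0.0036, 0]], rotation=[[0, 0, 0], [0, 0, 0], [0, 0, 0], [0, 0, 0], [0, 0, 0], [0, 0, 0], [0, 0, 0], [0, 0, 0], [0, 0, 0], [0, 0, 0], [0, 0, 0], [0, 0, 0]], grip=[0.687, 0.687, 0.687, 0.687, 0.687, 0.687, 0.687, 0.687, 0.687, 0.687, 0.687, 0.687])

```text
clock: 39.35
position: [448.8, 51.0, 162.8]
ee_rot: [0.717, -0.697, -0.001, 0.002]
contact_force: [0.3, 0.4, -0.7]
gripper_width: 58.9
```

play_rows(travel=[[0.026, 0.0036, 0], [0.026, 0.0036, 0], [0.026, 0.0036, 0], [0.026, 0.0036, 0], [0.026, 0.0036, 0], [0.026, 0.0036, 0], [0.026, 0.0036, 0], [0.026, 0.0036, 0], [0.026, 0.0036, 0], [0.02, 0.0036, 0], [0, 0, 0], [0, 0, 0]], rotation=[[0, 0, 0], [0, 0, 0], [0, 0, 0], [0, 0, 0], [0, 0, 0], [0, 0, 0], [0, 0, 0], [0, 0, 0], [0, 0, 0], [0, 0, 0], [0, 0, 0], [0, 0, 0]], grip=[0.687, 0.687, 0.687, 0.687, 0.687, 0.687, 0.687, 0.687, 0.687, 0.687, 0.687, 0.687])

```text
clock: 40.35
position: [420.4, -202.4, 162.8]
ee_rot: [0.716, -0.698, -0.002, 0.001]
contact_force: [0.2, 0.0, -1.0]
gripper_width: 58.8
```

```bash
python3 - <<'E'
from h import *
plan(421,-231,141,-88.3); d=shot("side");P=cloud(d); rect(P,near(P,(421,-231),75,195,225),"yellow")
E
```

```text
40.35 [ 420.4 -202.4  162.8] [ 0.7163 -0.6978 -0.0016  0.001 ] [ 0.2  0.  -1. ] 58.83796729390388
yaw -88.5 turn about tool z -0.0035 then shift [0.0286 0.0002 0.0218] rows 1 tilt rotvec [ 0.0036  0.001  -0.0035]
yellow 582 c [ 424.3 -220.7] size [80.9 70.1] ang 23.3 z 204.5
```

play_rows(travel=[[0.0143, 0, 0], [0.0143, 0, 0], [0, 0, 0.01], [0, 0, 0.008], [0, 0, 0.003], [0, 0, 0], [0, 0, 0]], rotation=[[0, 0, 0], [0, 0, 0], [0, 0, 0], [0, 0, 0], [0, 0, 0], [0, 0, 0], [0, 0, 0]], grip=[0.687, 0.687, 0.687, 0.687, 0.687, 0.687, 0.687])

```text
clock: 40.98
position: [423.0, -229.8, 143.2]
ee_rot: [0.718, -0.696, -0.0, 0.0]
contact_force: [-0.3, -0.3, -1.0]
gripper_width: 59.1
```

```bash
python3 - <<'E'
from h import *
plan(421,-231,135,-88.3)
E
```

```text
40.9833 [ 423.  -229.8  143.2] [ 7.177e-01 -6.963e-01 -3.000e-04  3.000e-04] [-0.3 -0.3 -1. ] 59.082808284500295
yaw -88.3 turn about tool z 0.0006 then shift [0.0012 0.0021 0.0082] rows 1 tilt rotvec [0.0008 0.     0.0006]
```

Lower, release, lift off, turn and move behind, as for green.

play_rows(travel=[[0.001, 0.002, 0.004], [0, 0, 0.003], [0, 0, 0.001], [0, 0, 0], [0, 0, 0], [0, 0, 0], [0, 0, 0], [0, 0, 0], [0, 0, 0], [0, 0, 0], [0, 0, 0]], rotation=[[0, 0, 0], [0, 0, 0], [0, 0, 0], [0, 0, 0], [0, 0, 0], [0, 0, 0], [0, 0, 0], [0, 0, 0], [0, 0, 0], [0, 0, 0], [0, 0, 0]], grip=[0.687, 0.687, 0.687, 0.687, 0.695, 0.7, 0.71, 0.73, 0.76, 0.8, 0.8])

```text
clock: 41.9
position: [421.2, -231.4, 135.5]
ee_rot: [0.717, -0.697, 0.0, -0.0]
contact_force: [0.2, 0.5, 0.7]
gripper_width: 68.4
```

play_rows(travel=[[0, 0, -0.01], [0, 0, -0.02], [0, 0, -0.02], [0, 0, -0.02], [0, 0, 0], [0, 0, 0], [0, 0, 0], [0, 0, 0], [0, 0, 0], [0, 0, 0], [0, 0, 0], [0, 0, 0]], rotation=[[0, 0, 0], [0, 0, 0], [0, 0, 0], [0, 0, 0.11], [0, 0, 0.11], [0, 0, 0.11], [0, 0, 0.11], [0, 0, 0.11], [0, 0, 0.11], [0, 0, 0.11], [0, 0, 0.11], [0, 0, 0.11]], grip=[0.8, 0.8, 0.8, 0.7, 0.6, 0.5, 0.5, 0.5, 0.5, 0.5, 0.5, 0.5])

```text
clock: 42.9
position: [421.1, -231.4, 205.4]
ee_rot: [-0.298, 0.955, -0.0, 0.0]
contact_force: [-0.7, 0.3, 0.2]
gripper_width: 42.7
```

play_rows(travel=[[0, 0, 0], [0, 0, 0], [0, 0, 0], [0, 0, 0], [0, 0, 0], [0.02, 0, 0], [0.02, 0, 0], [0.016, 0, 0], [0, 0, 0]], rotation=[[0, 0, 0.116], [0, 0, 0.116], [0, 0, 0.116], [0, 0, 0.116], [0, 0, 0.117], [0, 0, 0], [0, 0, 0], [0, 0, 0], [0, 0, 0]], grip=[0.5, 0.5, 0.5, 0.5, 0.5, 0.5, 0.5, 0.5, 0.5])

```text
clock: 43.65
position: [362.6, -232.7, 205.5]
ee_rot: [-0.014, 1.0, 0.0, -0.0]
contact_force: [-0.5, -0.3, 0.8]
gripper_width: 42.7
```

```bash
python3 - <<'E'
from h import *
plan(365,-231,143,-178.3)
d=shot("side"); P=cloud(d); rect(P,near(P,(421,-231),65,170,190),"cass"); bays(d,P)
E
```

```text
43.65 [ 362.6 -232.7  205.5] [-1.390e-02  9.999e-01  3.000e-04 -3.000e-04] [-0.5 -0.3  0.8] 42.748131519184454
yaw -178.4 turn about tool z -0.0019 then shift [-0.0025  0.0016  0.0625] rows 1 tilt rotvec [ 0.0007 -0.0007 -0.0019]
cass 531 c [ 420.8 -229.7] size [60.8 97.5] ang 2.3 z 177.2
(456, 233.7) n 1
(550.3, 225.5) n 25
(645, 217.1) n 0
```

play_rows(travel=[[0, 0.001, 0.02], [0, 0, 0.02], [0, 0, 0.015], [0, 0, 0.007], [0, 0, 0], [0, 0, 0]], rotation=[[0, 0, 0], [0, 0, 0], [0, 0, 0], [0, 0, 0], [0, 0, 0], [0, 0, 0]], grip=[0.5, 0.5, 0.5, 0.5, 0.5, 0.5])

```text
clock: 44.2
position: [366.0, -232.2, 143.7]
ee_rot: [-0.015, 1.0, -0.0, 0.0]
contact_force: [0.6, -0.1, 0.5]
gripper_width: 42.8
```

play_rows(travel=[[-0.006, 0, 0], [-0.006, 0, 0], [-0.006, 0, 0], [-0.006, 0, 0], [-0.006, 0, 0], [-0.006, 0, 0], [-0.006, 0, 0], [-0.006, 0, 0], [-0.006, 0, 0], [-0.006, 0, 0], [-0.006, 0, 0], [-0.006, 0, 0]], rotation=[[0, 0, 0], [0, 0, 0], [0, 0, 0], [0, 0, 0], [0, 0, 0], [0, 0, 0], [0, 0, 0], [0, 0, 0], [0, 0, 0], [0, 0, 0], [0, 0, 0], [0, 0, 0]], grip=[0.5, 0.5, 0.5, 0.5, 0.5, 0.5, 0.5, 0.5, 0.5, 0.5, 0.5, 0.5])

```text
clock: 45.2
position: [436.9, -230.1, 143.8]
ee_rot: [-0.014, 1.0, -0.0, -0.001]
contact_force: [-5.0, -0.8, 4.6]
gripper_width: 42.8
```

play_rows(travel=[[-0.006, 0, 0], [-0.006, 0, 0], [0, 0, 0], [0, 0, 0], [0.01, 0, -0.02], [0.02, 0, -0.02], [0, 0, -0.02], [0, 0, 0], [0, 0, 0], [0, 0, 0]], rotation=[[0, 0, 0], [0, 0, 0], [0, 0, 0], [0, 0, 0], [0, 0, 0], [0, 0, 0], [0, 0, 0], [0, 0, 0], [0, 0, 0], [0, 0, 0]], grip=[0.5, 0.5, 0.5, 0.5, 0.5, 0.6, 0.8, 1, 1, 1])

```text
clock: 46.03
position: [419.1, -230.1, 202.7]
ee_rot: [-0.014, 1.0, 0.0, -0.0]
contact_force: [0.1, 0.5, -0.2]
gripper_width: 85.2
```

```bash
python3 - <<'E'
from h import *
st(); d,P=catch(); bays(d,P)
rect(P,near(P,(595,-215),65,18,45),"fine")
cv2.imwrite("pics/s12.png",cv2.resize(d["image"][130:322,192:448],(800,600)))
E
```

```text
46.0333 [ 419.1 -230.1  202.7] [-1.430e-02  9.999e-01  4.000e-04 -1.000e-04] [ 0.1  0.5 -0.2] 85.21356852315651
green 70 [237. 192.] [528.  180.4  18.8]
green 46 [298. 201.] [696.7  41.8  21.8]
green 10 [233. 178.] [555.8 263.2  22.5]
green 1 [243. 180.] [587.5 249.7   7.6]
yellow 1027 [357. 231.] [ 770.7 -179.6   48.7]
yellow 592 [472. 299.] [ 898.4 -532.6   34.6]
yellow 292 [273. 274.] [ 406.4 -232.4  175.7]
yellow 28 [263. 338.] [ 328.1 -329.3   57.1]
catch 64 c [ 614.5 -297.5] size [99.1  7.9] ang 3.2 z 18.0
white px 0 median bgr [68. 44. 27.]
(456, 233.7) n 0
bay(550.3, 225.5) 334 c [549.2 225.2] size [104.7  60.8] ang 86.6 z 22.4
  tray frame -1.1 -0.4 plane [6.0000e-03 9.0000e-03 2.2246e+01]
(550.3, 225.5) n 334
(645, 217.1) n 0
fine 5 c [ 605.6 -155.7] size [ 3.1 13.7] ang 82.5 z 19.1
```

View pics/s12.png

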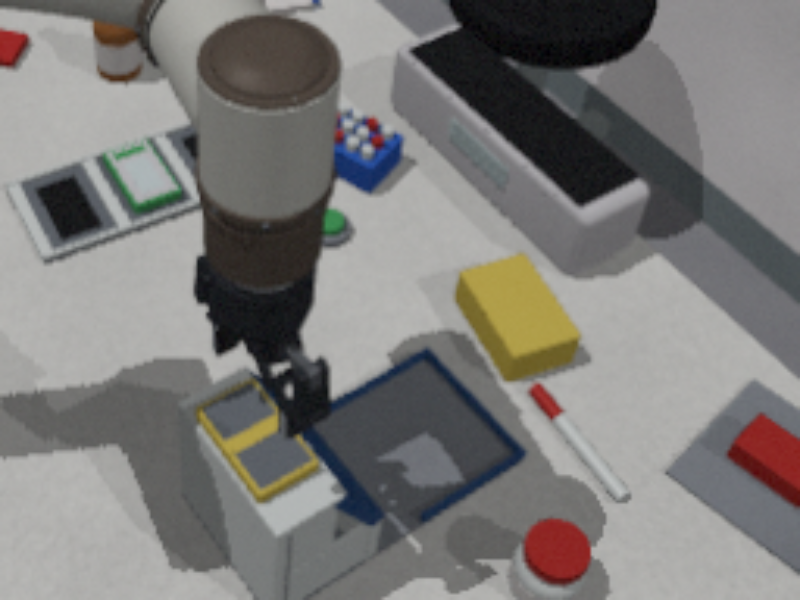

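Yellow is still on the ledge; the fingertips must have ridden over it. The catch tray is empty, and green is fine in its bay. Measuring yellow's pose.

```bash
python3 - <<'E'
from h import *
d=shot("side"); P=cloud(d); m=near(P,(412,-231),85,168,190); rect(P,m,"cass"); 
print(np.linalg.lstsq(np.c_[P[m][:,:2]-[412,-231],np.ones(m.sum())],P[m][:,2],rcond=None)[0].round(3))
for x in range(370,470,10):
    q=P[m&(abs(P[...,0]-x)<5)]; print(x,len(q),np.nanmedian(q[:,2]).round(1) if len(q) else None, np.nanpercentile(q[:,1],[2,98]).round(0) if len(q) else None)
E
```

```text
cass 764 c [ 420.3 -228.5] size [60.2 99.6] ang 1.3 z 176.8
[ 1.30000e-02 -1.00000e-02  1.76497e+02]
370 0 None None
380 0 None None
390 87 175.1 [-275. -183.]
400 128 177.0 [-277. -182.]
410 129 177.0 [-277. -182.]
420 135 176.7 [-277. -182.]
430 128 177.1 [-277. -183.]
440 108 176.7 [-277. -181.]
450 49 176.1 [-276. -182.]
460 0 None None
```

The tips actually sit about 31 mm above the reported TCP, so I pushed near the cassette's top edge and slipped over it. Yellow is still square at (420,-228.5). I'll repeat 9 mm lower.

play_rows(travel=[[0.02, 0, 0], [0.02, 0, 0], [0.018, 0.001, 0], [0, 0, 0.02], [0, 0, 0.02], [0, 0, 0.02], [0, 0, 0.008], [0, 0, 0], [0, 0, 0]], rotation=[[0, 0, 0], [0, 0, 0], [0, 0, 0], [0, 0, 0], [0, 0, 0], [0, 0, 0], [0, 0, 0], [0, 0, 0], [0, 0, 0]], grip=[0.8, 0.6, 0.5, 0.5, 0.5, 0.5, 0.5, 0.5, 0.5])

```text
clock: 46.88
position: [361.3, -231.3, 135.3]
ee_rot: [-0.015, 1.0, -0.0, -0.001]
contact_force: [-0.0, -0.4, 0.5]
gripper_width: 42.9
```

play_rows(travel=[[-0.006, 0, 0], [-0.006, 0, 0], [-0.006, 0, 0], [-0.006, 0, 0], [-0.006, 0, 0], [-0.006, 0, 0], [-0.006, 0, 0], [-0.006, 0, 0]], rotation=[[0, 0, 0], [0, 0, 0], [0, 0, 0], [0, 0, 0], [0, 0, 0], [0, 0, 0], [0, 0, 0], [0, 0, 0]], grip=[0.5, 0.5, 0.5, 0.5, 0.5, 0.5, 0.5, 0.5])

```text
clock: 47.55
position: [409.7, -229.7, 135.4]
ee_rot: [-0.014, 1.0, 0.0, -0.0]
contact_force: [-0.8, -0.1, 0.8]
gripper_width: 43.0
```

```bash
python3 - <<'E'
from h import *
st();d=shot("side"); P=cloud(d); m=near(P,(440,-231),85,168,200); rect(P,m,"cass"); 
for x in range(410,480,10):
    q=P[m&(abs(P[...,0]-x)<5)]; print(x,len(q),np.nanmedian(q[:,2]).round(1) if len(q) else None)
E
```

```text
47.55 [ 409.7 -229.7  135.4] [-1.440e-02  9.999e-01  0.000e+00 -1.000e-04] [-0.8 -0.1  0.8] 42.957440063628646
cass 311 c [ 450.9 -238.5] size [60.3 76.4] ang 1.3 z 177.0
410 0 None
420 14 174.1
430 24 177.2
440 24 177.0
450 35 177.4
460 73 176.8
470 101 177.2
```

The cassette is moving now: its centre is at about x=451, still level. Pushing on.

play_rows(travel=[[-0.006, 0, 0], [-0.006, 0, 0], [-0.006, 0, 0], [-0.006, 0, 0], [-0.006, 0, 0], [-0.006, 0, 0], [0, 0, 0], [0, 0, 0], [0, 0, 0], [0, 0, -0.015], [0.01, 0, -0.02], [0.01, 0, -0.02]], rotation=[[0, 0, 0], [0, 0, 0], [0, 0, 0], [0, 0, 0], [0, 0, 0], [0, 0, 0], [0, 0, 0], [0, 0, 0], [0, 0, 0], [0, 0, 0], [0, 0, 0], [0, 0, 0]], grip=[0.5, 0.5, 0.5, 0.5, 0.5, 0.5, 0.5, 0.5, 0.5, 0.5, 0.6, 0.7])

```text
clock: 48.6
position: [424.3, -229.2, 190.5]
ee_rot: [-0.014, 1.0, 0.0, -0.001]
contact_force: [0.6, -0.4, -1.0]
gripper_width: 59.6
```

play_rows(travel=[[0, 0, -0.02], [0, 0, 0], [0, 0, 0], [0, 0, 0], [0, 0, 0], [0, 0, 0], [0, 0, 0], [0, 0, 0], [0, 0, 0], [0, 0, 0], [0, 0, 0], [0, 0, 0]], rotation=[[0, 0, -0.12], [0, 0, -0.12], [0, 0, -0.12], [0, 0, -0.12], [0, 0, -0.12], [0, 0, -0.12], [0, 0, -0.12], [0, 0, -0.12], [0, 0, -0.12], [0, 0, -0.12], [0, 0, -0.12], [0, 0, -0.12]], grip=[1, 1, 1, 1, 1, 1, 1, 1, 1, 1, 1, 1])

```text
clock: 49.6
position: [424.6, -229.2, 210.4]
ee_rot: [-0.672, 0.74, 0.0, 0.0]
contact_force: [-0.5, -0.5, 0.0]
gripper_width: 85.1
```

```bash
python3 - <<'E'
from h import *
st(); d,P=catch()
rect(P,near(P,(599,-220),65,17.5,40),"fine")
cv2.imwrite("pics/s13.png",cv2.resize(d["image"][220:320,260:393],(798,600)))
E
```

```text
49.6 [ 424.6 -229.2  210.4] [-6.723e-01  7.403e-01  1.000e-04  0.000e+00] [-0.5 -0.5  0. ] 85.0573528182618
green 73 [238. 192.] [528.8 180.7  18. ]
green 34 [299. 201.] [699.7  39.8  21.2]
green 10 [233. 178.] [555.1 262.8  23.3]
green 1 [243. 180.] [587.2 249.    8.3]
yellow 1027 [357. 231.] [ 770.5 -179.4   48.8]
yellow 593 [472. 299.] [ 897.9 -532.5   34.8]
yellow 128 [318. 277.] [ 564.7 -249.2   16.7]
yellow 36 [312. 262.] [ 589.1 -188.8   23.6]
catch 591 c [ 592.  -222.1] size [ 62.2 100.7] ang 2.6 z 22.6
white px 302 median bgr [132. 151. 146.]
fine 556 c [ 592.1 -222.3] size [ 61.8 100. ] ang 3.1 z 22.8
```

View pics/s13.png

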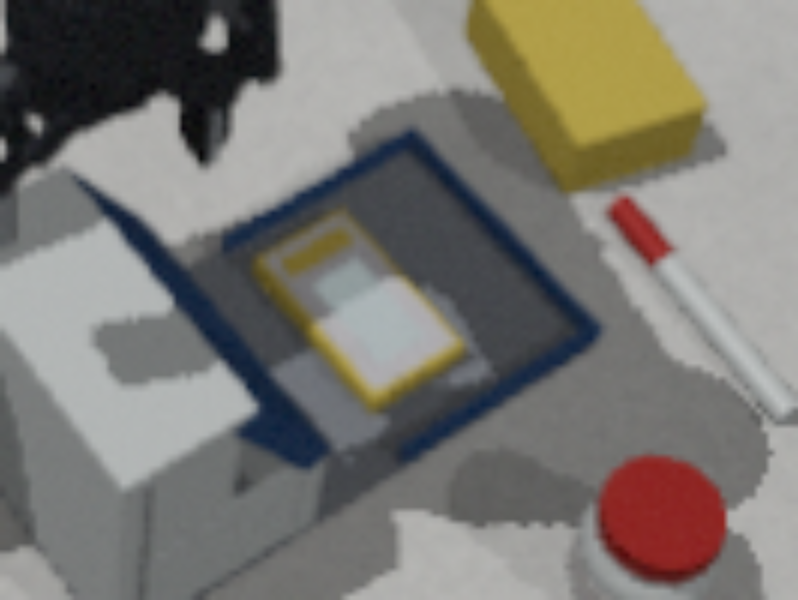

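Yellow landed window up at (592,-222), angle about 3°. Grasping it.

```bash
python3 - <<'E'
from h import *
plan(592,-222,-20.5,-87.2)
E
```

```text
49.65 [ 424.6 -229.2  210.4] [-6.736e-01  7.391e-01  1.000e-04  0.000e+00] [ 0.9 -0.4  0.6] 85.37051889714574
yaw -95.3 turn about tool z -0.1415 then shift [ 0.0009 -0.1675  0.2309] rows 5 tilt rotvec [ 1.000e-04  1.000e-04 -1.415e-01]
```

play_rows(travel=[[0, 0, 0], [0, 0, 0], [0, -0.021, 0], [0, -0.021, 0], [0, -0.021, 0], [0, -0.021, 0], [0, -0.021, 0], [0, -0.021, 0], [0, -0.021, 0], [0.001, -0.0205, 0], [0, 0, 0.02], [0, 0, 0.03]], rotation=[[0, 0, -0.07], [0, 0, -0.0715], [0, 0, 0], [0, 0, 0], [0, 0, 0], [0, 0, 0], [0, 0, 0], [0, 0, 0], [0, 0, 0], [0, 0, 0], [0, 0, 0], [0, 0, 0]], grip=[1, 1, 1, 1, 1, 1, 1, 1, 1, 1, 1, 1])

```text
clock: 50.65
position: [595.6, -224.1, 162.6]
ee_rot: [0.72, -0.694, 0.003, -0.002]
contact_force: [0.5, -1.0, 0.3]
gripper_width: 85.3
```

play_rows(travel=[[0, 0, 0.03], [0, 0, 0.03], [0, 0, 0.03], [0, 0, 0.03], [0, 0, 0.02], [0, 0, 0.015], [0, 0, 0.012], [0, 0, 0.007], [0, 0, 0.004], [0, 0, 0], [0, 0, 0]], rotation=[[0, 0, 0], [0, 0, 0], [0, 0, 0], [0, 0, 0], [0, 0, 0], [0, 0, 0], [0, 0, 0], [0, 0, 0], [0, 0, 0], [0, 0, 0], [0, 0, 0]], grip=[1, 1, 1, 1, 1, 1, 1, 1, 1, 1, 1])

```text
clock: 51.57
position: [593.2, -223.8, -16.8]
ee_rot: [0.721, -0.693, 0.001, -0.0]
contact_force: [-0.1, 0.5, 1.0]
gripper_width: 85.3
```

```bash
python3 - <<'E'
from h import *
plan(592,-222,-20.5,-87.2); d=shot("side");P=cloud(d);rect(P,near(P,(599,-220),65,17.5,30),"fine")
E
```

```text
51.5667 [ 593.2 -223.8  -16.8] [ 7.209e-01 -6.931e-01  7.000e-04 -4.000e-04] [-0.1  0.5  1. ] 85.30355351463982
yaw -87.7 turn about tool z -0.0096 then shift [-0.0019  0.0011  0.0037] rows 1 tilt rotvec [-0.0015 -0.0004 -0.0096]
fine 361 c [ 592.9 -240.5] size [61.  65.4] ang 4.2 z 22.6
```

play_rows(travel=[[-0.001, 0, 0.003], [0, 0, 0], [0, 0, 0], [0, 0, 0], [0, 0, 0], [0, 0, 0], [0, 0, 0], [0, 0, 0], [0, 0, 0], [0, 0, 0], [0, 0, 0], [0, 0, 0]], rotation=[[0, 0, 0], [0, 0, 0], [0, 0, 0], [0, 0, 0], [0, 0, 0], [0, 0, 0], [0, 0, 0], [0, 0, 0], [0, 0, 0], [0, 0, 0], [0, 0, 0], [0, 0, 0]], grip=[0.94, 0.9, 0.86, 0.83, 0.8, 0.78, 0.76, 0.74, 0.73, 0.72, 0.715, 0.715])

```text
clock: 52.62
position: [592.5, -222.7, -20.6]
ee_rot: [0.721, -0.693, 0.0, 0.0]
contact_force: [1.4, 0.1, 0.8]
gripper_width: 60.9
```

play_rows(travel=[[0, 0, 0], [0, 0, 0], [0, 0, 0], [0, 0, 0], [0, 0, 0], [0, 0, 0], [0, 0, 0]], rotation=[[0, 0, 0], [0, 0, 0], [0, 0, 0], [0, 0, 0], [0, 0, 0], [0, 0, 0], [0, 0, 0]], grip=[0.71, 0.705, 0.7, 0.695, 0.69, 0.686, 0.686])

```text
clock: 53.2
position: [592.4, -222.7, -20.3]
ee_rot: [0.721, -0.693, 0.0, 0.0]
contact_force: [-1.5, 0.3, 2.6]
gripper_width: 59.0
```

play_rows(travel=[[0, 0, -0.005], [0, 0, -0.01], [0, 0, -0.015], [0, 0, -0.02], [0, 0, 0]], rotation=[[0, 0, 0], [0, 0, 0], [0, 0, 0], [0, 0, 0], [0, 0, 0]], grip=[0.686, 0.686, 0.686, 0.686, 0.686])

```text
clock: 53.62
position: [595.8, -223.5, 34.2]
ee_rot: [0.721, -0.693, 0.004, -0.002]
contact_force: [0.7, -0.3, 0.6]
gripper_width: 58.8
```

```bash
python3 - <<'E'
from h import *
plan(457,233.7,130,-95); d=shot("side");P=cloud(d); rect(P,near(P,(592,-222),65,55,85),"lifted")
E
```

```text
53.6167 [ 595.8 -223.5   34.2] [ 0.7213 -0.6926  0.0038 -0.0021] [ 0.7 -0.3  0.6] 58.827399297259795
yaw -87.7 turn about tool z 0.128 then shift [-0.4433  0.1781 -0.0958] rows 12 tilt rotvec [-0.0085 -0.002   0.128 ]
lifted 409 c [ 597.5 -247. ] size [74.4 63.6] ang 18.0 z 77.1
```

Yellow is held. I'll carry it to the near bay at (457,234).

play_rows(travel=[[0, 0, -0.01], [0, 0, -0.02], [0, 0, -0.02], [0, 0, -0.02], [0, 0, -0.02], [0, 0, -0.01], [0, 0, 0], [-0.011, 0.0044, 0], [-0.0222, 0.0088, 0], [-0.0222, 0.0088, 0], [-0.0222, 0.0088, 0], [-0.0222, 0.0088, 0]], rotation=[[0, 0, 0], [0, 0, 0.02], [0, 0, 0.03], [0, 0, 0.03], [0, 0, 0.03], [0, 0, 0.018], [0, 0, 0], [0, 0, 0], [0, 0, 0], [0, 0, 0], [0, 0, 0], [0, 0, 0]], grip=[0.686, 0.686, 0.686, 0.686, 0.686, 0.686, 0.686, 0.686, 0.686, 0.686, 0.686, 0.686])

```text
clock: 54.67
position: [559.7, -118.3, 127.2]
ee_rot: [-0.675, 0.738, 0.002, -0.001]
contact_force: [-0.4, -0.2, -1.5]
gripper_width: 59.1
```

play_rows(travel=[[-0.0222, 0.0088, 0], [-0.0222, 0.0088, 0], [-0.0222, 0.0088, 0], [-0.0222, 0.0088, 0], [-0.0222, 0.0088, 0], [-0.0222, 0.0088, 0], [-0.0222, 0.0088, 0], [-0.0222, 0.0088, 0], [-0.0222, 0.0088, 0], [-0.0222, 0.0088, 0], [-0.0222, 0.0088, 0], [-0.0222, 0.0088, 0]], rotation=[[0, 0, 0], [0, 0, 0], [0, 0, 0], [0, 0, 0], [0, 0, 0], [0, 0, 0], [0, 0, 0], [0, 0, 0], [0, 0, 0], [0, 0, 0], [0, 0, 0], [0, 0, 0]], grip=[0.686, 0.686, 0.686, 0.686, 0.686, 0.686, 0.686, 0.686, 0.686, 0.686, 0.686, 0.686])

```text
clock: 55.67
position: [478.0, 155.6, 127.6]
ee_rot: [-0.675, 0.738, 0.001, -0.002]
contact_force: [0.6, -1.3, 0.1]
gripper_width: 58.6
```

play_rows(travel=[[-0.0222, 0.0088, 0], [-0.0222, 0.0088, 0], [-0.0222, 0.0088, 0], [-0.01, 0.004, 0], [0, 0, 0], [0, 0, 0], [0, 0, 0]], rotation=[[0, 0, 0], [0, 0, 0], [0, 0, 0], [0, 0, 0], [0, 0, 0], [0, 0, 0], [0, 0, 0]], grip=[0.686, 0.686, 0.686, 0.686, 0.686, 0.686, 0.686])

```text
clock: 56.25
position: [456.1, 233.0, 128.6]
ee_rot: [-0.675, 0.738, 0.0, -0.001]
contact_force: [0.5, -0.2, -1.1]
gripper_width: 59.0
```

```bash
python3 - <<'E'
from h import *
plan(457,233.7,-15,-95); d=shot("side");P=cloud(d)
s=arm.read_state(); z=s["position"][2]+43; rect(P,near(P,(457,233),75,z-12,z+10),"held")
E
```

```text
56.25 [456.1 233.  128.6] [-0.675   0.7378  0.     -0.001 ] [ 0.5 -0.2 -1.1] 58.96405629255972
yaw -95.1 turn about tool z -0.0015 then shift [-0.0008 -0.0008  0.1436] rows 1 tilt rotvec [ 0.0015 -0.0015 -0.0015]
held 391 c [453.6 227.7] size [ 81.3 103.2] ang 9.9 z 170.4
```

play_rows(travel=[[0, 0, 0.015], [0, 0, 0.025], [0, 0, 0.025], [0, 0, 0.025], [0, 0, 0.02], [0, 0, 0.013], [0, 0, 0.008], [0, 0, 0.005], [0, 0, 0.003], [0, 0, 0], [0, 0, 0]], rotation=[[0, 0, 0], [0, 0, 0], [0, 0, 0], [0, 0, 0], [0, 0, 0], [0, 0, 0], [0, 0, 0], [0, 0, 0], [0, 0, 0], [0, 0, 0], [0, 0, 0]], grip=[0.686, 0.686, 0.686, 0.686, 0.686, 0.686, 0.686, 0.686, 0.686, 0.686, 0.686])

```text
clock: 57.22
position: [457.2, 234.2, -8.9]
ee_rot: [-0.675, 0.738, -0.0, 0.001]
contact_force: [0.7, 0.8, -0.4]
gripper_width: 59.1
```

```bash
python3 - <<'E'
from h import *
plan(457,233.7,-16,-95)
E
```

```text
57.2167 [457.2 234.2  -8.9] [-6.751e-01  7.377e-01 -0.000e+00  7.000e-04] [ 0.7  0.8 -0.4] 59.07433895827418
yaw -95.1 turn about tool z -0.0012 then shift [0.0005 0.0002 0.0071] rows 1 tilt rotvec [-0.001   0.001  -0.0012]
```

play_rows(travel=[[0, 0, 0.003], [0, 0, 0.003], [0, 0, 0.001], [0, 0, 0], [0, 0, 0], [0, 0, 0]], rotation=[[0, 0, 0], [0, 0, 0], [0, 0, 0], [0, 0, 0], [0, 0, 0], [0, 0, 0]], grip=[0.686, 0.686, 0.686, 0.686, 0.686, 0.686])

```text
clock: 57.72
position: [456.7, 234.0, -16.5]
ee_rot: [-0.675, 0.738, -0.0, 0.0]
contact_force: [-0.5, -0.5, -0.9]
gripper_width: 58.8
```

play_rows(travel=[[0, 0, 0], [0, 0, 0], [0, 0, 0], [0, 0, 0], [0, 0, 0], [0, 0, 0], [0, 0, -0.01], [0, 0, -0.02], [0, 0, -0.03], [0, 0, -0.03], [0, 0, -0.03], [0, 0, -0.03]], rotation=[[0, 0, 0], [0, 0, 0], [0, 0, 0], [0, 0, 0], [0, 0, 0], [0, 0, 0], [0, 0, 0], [0, 0, 0], [0, 0, 0], [0, 0, 0], [0, 0, 0], [0, 0, 0]], grip=[0.7, 0.715, 0.74, 0.77, 0.8, 0.8, 0.8, 0.8, 0.8, 0.6, 0.4, 0.2])

```text
clock: 58.72
position: [456.5, 233.7, 135.7]
ee_rot: [-0.675, 0.738, -0.0, 0.0]
contact_force: [1.1, 0.7, -0.7]
gripper_width: 32.8
```

```bash
python3 - <<'E'
from h import *
d=shot("side");P=cloud(d); bays(d,P); plan(694.3,48.5,60,-95)
u,v=gtop(d,P,(695,48),"green",40); print(len(u),np.nanmedian(pt(d,u,v,22),0))
d=shot("top");P=cloud(d);u,v=gtop(d,P,(695,48),"green",40); q=pt(d,u,v,22); print(len(u),np.nanmedian(q,0),(q.min(0)+q.max(0))/2,np.ptp(q,0)); bays(d,P)
E
```

```text
bay(456, 233.7) 351 c [455.6 231.3] size [104.4  60.6] ang 85.0 z 22.3
  tray frame -94.9 -2.5 plane [9.0000e-03 1.0000e-03 2.2306e+01]
(456, 233.7) n 351
bay(550.3, 225.5) 339 c [549.2 224.9] size [103.7  61. ] ang 86.4 z 22.1
  tray frame -1.1 -0.7 plane [2.0000e-02 2.0000e-03 2.2038e+01]
(550.3, 225.5) n 339
(645, 217.1) n 0
58.7667 [460.2 236.1 142.3] [-0.6758  0.737  -0.0011  0.0066] [2.4 1.7 4.3] 24.90645750878534
yaw -95.0 turn about tool z 0.0007 then shift [ 0.1665 -0.2495  0.0823] rows 8 tilt rotvec [-0.0105  0.0083  0.0007]
69 [693.39074456  47.29366931  22.        ]
114 [694.96342263  49.88768896  22.        ] [693.56307083  48.3962552   22.        ] [35.57041108 34.32509699  0.        ]
bay(456, 233.7) 421 c [453.9 220.2] size [73.1 59.7] ang 85.1 z 20.5
  tray frame -95.6 -13.7 plane [3.0000e-03 1.2000e-02 2.0717e+01]
(456, 233.7) n 421
bay(550.3, 225.5) 483 c [548.8 225.7] size [97.7 60. ] ang 85.1 z 20.5
  tray frame -1.5 0.0 plane [-8.00e-03 -1.00e-03  2.06e+01]
(550.3, 225.5) n 483
(645, 217.1) n 1
```

Both cassettes lie flat in their bays. The button is at (694,48.5). Moving there with the gripper shut.

play_rows(travel=[[0.0139, -0.0208, 0], [0.0139, -0.0208, 0], [0.0139, -0.0208, 0], [0.0139, -0.0208, 0], [0.0139, -0.0208, 0], [0.0139, -0.0208, 0], [0.0139, -0.0208, 0], [0.0139, -0.0208, 0], [0.0139, -0.0208, 0], [0.0139, -0.0208, 0], [0.0139, -0.0208, 0], [0.0139, -0.0208, 0]], rotation=[[0, 0, 0], [0, 0, 0], [0, 0, 0], [0, 0, 0], [0, 0, 0], [0, 0, 0], [0, 0, 0], [0, 0, 0], [0, 0, 0], [0, 0, 0], [0, 0, 0], [0, 0, 0]], grip=[0, 0, 0, 0, 0, 0, 0, 0, 0, 0, 0, 0])

```text
clock: 59.82
position: [691.0, 44.7, 133.4]
ee_rot: [-0.675, 0.738, 0.0, -0.0]
contact_force: [-0.3, 0.2, 0.7]
gripper_width: 0.3
```

play_rows(travel=[[0, 0, 0], [0, 0, 0.03], [0, 0, 0.03], [0, 0, 0.03], [0, 0, 0.02], [0, 0, 0], [0, 0, 0]], rotation=[[0, 0, 0], [0, 0, 0], [0, 0, 0], [0, 0, 0], [0, 0, 0], [0, 0, 0], [0, 0, 0]], grip=[0, 0, 0, 0, 0, 0, 0])

```text
clock: 60.4
position: [689.7, 45.6, 22.6]
ee_rot: [-0.675, 0.738, 0.0, -0.001]
contact_force: [-0.3, 1.2, 0.8]
gripper_width: -0.3
```

```bash
python3 - <<'E'
from h import *
plan(694,48.5,0,-95); d=shot("side"); c=proj(d,[[694,48,40]])[0].astype(int)
cv2.imwrite("pics/s14.png",cv2.resize(d["image"][c[1]-45:c[1]+45,c[0]-60:c[0]+60],(800,600)))
E
```

```text
60.4 [689.7  45.6  22.6] [-6.753e-01  7.375e-01  5.000e-04 -1.400e-03] [-0.3  1.2  0.8] -0.27555885710403816
yaw -95.0 turn about tool z -0.0008 then shift [-0.0033 -0.0041  0.0226] rows 1 tilt rotvec [ 0.0025 -0.0014 -0.0008]
```

View pics/s14.png

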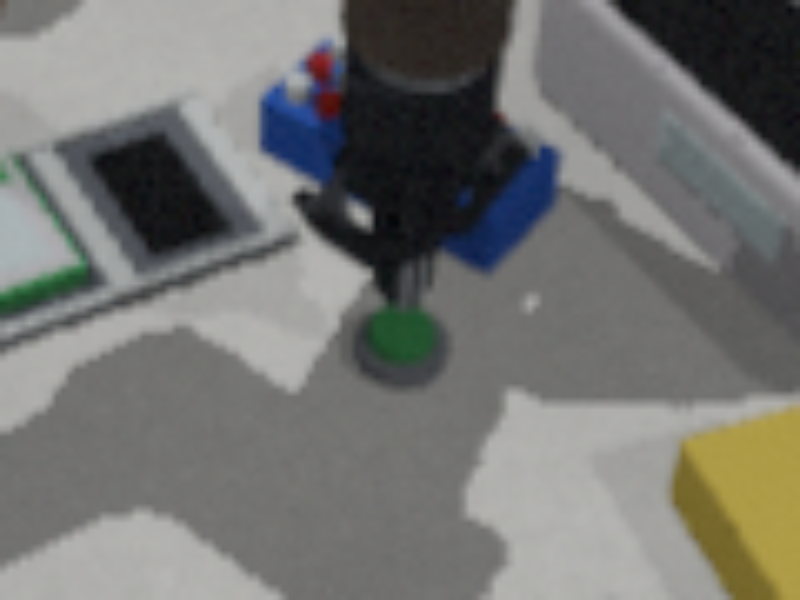

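The shut fingertips are right above the button, which is at (403,335) in the crop. Descending onto it in steps.

play_rows(travel=[[-0.0033, -0.004, 0.005], [0, 0, 0.005], [0, 0, 0.004], [0, 0, 0], [0, 0, 0]], rotation=[[0, 0, 0], [0, 0, 0], [0, 0, 0], [0, 0, 0], [0, 0, 0]], grip=[0, 0, 0, 0, 0])

```text
clock: 60.87
position: [694.7, 48.6, 9.4]
ee_rot: [-0.675, 0.738, 0.0, -0.0]
contact_force: [-0.2, 0.2, 0.1]
gripper_width: -0.3
```

play_rows(travel=[[0, 0, 0.003], [0, 0, 0], [0, 0, 0]], rotation=[[0, 0, 0], [0, 0, 0], [0, 0, 0]], grip=[0, 0, 0])

```text
clock: 61.12
position: [694.7, 48.6, 6.3]
ee_rot: [-0.675, 0.738, 0.0, -0.0]
contact_force: [-0.1, -0.0, -0.3]
gripper_width: -0.0
```

play_rows(travel=[[0, 0, 0.003], [0, 0, 0], [0, 0, 0]], rotation=[[0, 0, 0], [0, 0, 0], [0, 0, 0]], grip=[0, 0, 0])

```text
clock: 61.37
position: [694.7, 48.6, 3.1]
ee_rot: [-0.675, 0.738, 0.0, -0.0]
contact_force: [-0.2, -0.0, -0.6]
gripper_width: 0.1
```

play_rows(travel=[[0, 0, 0.003], [0, 0, 0], [0, 0, 0]], rotation=[[0, 0, 0], [0, 0, 0], [0, 0, 0]], grip=[0, 0, 0])

```text
clock: 61.62
position: [694.7, 48.6, 0.1]
ee_rot: [-0.675, 0.738, 0.0, -0.0]
contact_force: [0.1, -0.0, 0.3]
gripper_width: -0.3
```

play_rows(travel=[[0, 0, 0.003], [0, 0, 0], [0, 0, 0]], rotation=[[0, 0, 0], [0, 0, 0], [0, 0, 0]], grip=[0, 0, 0])

```text
clock: 61.87
position: [694.7, 48.6, -2.9]
ee_rot: [-0.675, 0.738, 0.0, -0.0]
contact_force: [0.2, -0.3, -0.5]
gripper_width: -0.0
```

play_rows(travel=[[0, 0, 0.002], [0, 0, 0], [0, 0, 0]], rotation=[[0, 0, 0], [0, 0, 0], [0, 0, 0]], grip=[0, 0, 0])

```text
clock: 62.12
position: [694.7, 48.6, -4.8]
ee_rot: [-0.675, 0.738, 0.0, -0.0]
contact_force: [-0.1, -0.9, -0.9]
gripper_width: -0.4
```

play_rows(travel=[[0, 0, 0.002], [0, 0, 0], [0, 0, 0]], rotation=[[0, 0, 0], [0, 0, 0], [0, 0, 0]], grip=[0, 0, 0])

```text
clock: 62.37
position: [694.7, 48.6, -6.8]
ee_rot: [-0.675, 0.738, 0.0, -0.0]
contact_force: [-0.4, -0.2, 0.9]
gripper_width: 0.3
```

play_rows(travel=[[0, 0, 0.002], [0, 0, 0], [0, 0, 0]], rotation=[[0, 0, 0], [0, 0, 0], [0, 0, 0]], grip=[0, 0, 0])

```text
clock: 62.62
position: [695.2, 48.7, -8.3]
ee_rot: [-0.675, 0.738, -0.0, 0.0]
contact_force: [0.2, -0.8, 0.7]
gripper_width: 0.0
```

play_rows(travel=[[0, 0, 0.002], [0, 0, 0], [0, 0, 0]], rotation=[[0, 0, 0], [0, 0, 0], [0, 0, 0]], grip=[0, 0, 0])

```text
clock: 62.87
position: [695.2, 48.7, -10.2]
ee_rot: [-0.675, 0.738, -0.0, 0.0]
contact_force: [-0.2, -0.2, 3.1]
gripper_width: 0.4
```

play_rows(travel=[[0, 0, 0.002], [0, 0, 0], [0, 0, 0]], rotation=[[0, 0, 0], [0, 0, 0], [0, 0, 0]], grip=[0, 0, 0])

```text
clock: 63.12
position: [695.2, 48.7, -12.2]
ee_rot: [-0.675, 0.738, -0.0, 0.0]
contact_force: [1.5, -0.0, 2.5]
gripper_width: -0.1
```

Contact with the spring now; 6 mm of travel needed. Pressing on.

play_rows(travel=[[0, 0, 0.002], [0, 0, 0], [0, 0, 0]], rotation=[[0, 0, 0], [0, 0, 0], [0, 0, 0]], grip=[0, 0, 0])

```text
clock: 63.37
position: [695.2, 48.7, -14.2]
ee_rot: [-0.675, 0.738, -0.0, 0.0]
contact_force: [-0.5, 0.3, 5.2]
gripper_width: -0.2
```

play_rows(travel=[[0, 0, 0.0015], [0, 0, 0], [0, 0, 0]], rotation=[[0, 0, 0], [0, 0, 0], [0, 0, 0]], grip=[0, 0, 0])

```text
clock: 63.62
position: [695.3, 48.7, -14.3]
ee_rot: [-0.675, 0.737, -0.0, 0.0]
contact_force: [-3.0, -0.3, 10.0]
gripper_width: -0.1
```

play_rows(travel=[[0, 0, 0.001], [0, 0, 0], [0, 0, 0]], rotation=[[0, 0, 0], [0, 0, 0], [0, 0, 0]], grip=[0, 0, 0])

```text
clock: 63.87
position: [695.3, 48.7, -14.4]
ee_rot: [-0.675, 0.737, -0.001, 0.0]
contact_force: [-3.7, 0.3, 12.9]
gripper_width: 0.3
```

The button bottomed out: position stalled at -14.3 while the force rose to 13 N. Retreating and checking.

play_rows(travel=[[0, 0, -0.005], [0, 0, -0.015], [0, 0, -0.03], [0, 0, -0.03], [0, 0, -0.03], [0, 0, -0.03], [0, 0, 0], [0, 0, 0], [0, 0, 0]], rotation=[[0, 0, 0], [0, 0, 0], [0, 0, 0], [0, 0, 0], [0, 0, 0], [0, 0, 0], [0, 0, 0], [0, 0, 0], [0, 0, 0]], grip=[0, 0, 0, 0, 0, 0, 0, 0, 0])

```text
clock: 64.62
position: [693.7, 48.7, 121.4]
ee_rot: [-0.675, 0.738, 0.001, -0.001]
contact_force: [0.1, -0.6, -0.6]
gripper_width: 0.1
```

```bash
python3 - <<'E'
from h import *
st(); d=shot("side");P=cloud(d); bays(d,P); find(d,P,"green")
cv2.imwrite("pics/s15.png",cv2.resize(d["image"][100:340,120:440],(800,600)))
E
```

```text
64.6167 [693.7  48.7 121.4] [-0.6749  0.7379  0.001  -0.0009] [ 0.1 -0.6 -0.6] 0.11511949170596121
bay(456, 233.7) 348 c [455.2 231.4] size [102.9  60.2] ang 84.4 z 22.3
  tray frame -95.2 -2.5 plane [-2.0000e-03  1.3000e-02  2.2206e+01]
(456, 233.7) n 348
bay(550.3, 225.5) 333 c [549.5 228.8] size [111.   62.1] ang 86.1 z 22.3
  tray frame -1.0 3.2 plane [ 5.000e-03 -2.000e-03  2.206e+01]
(550.3, 225.5) n 333
(645, 217.1) n 4
green 73 [238. 192.] [529.3 180.7  18.2]
green 66 [297. 201.] [694.8  46.5  21.2]
green 10 [233. 178.] [555.2 264.1  22.5]
green 2 [243. 180.] [583.5 242.   13.5]
```

View pics/s15.png

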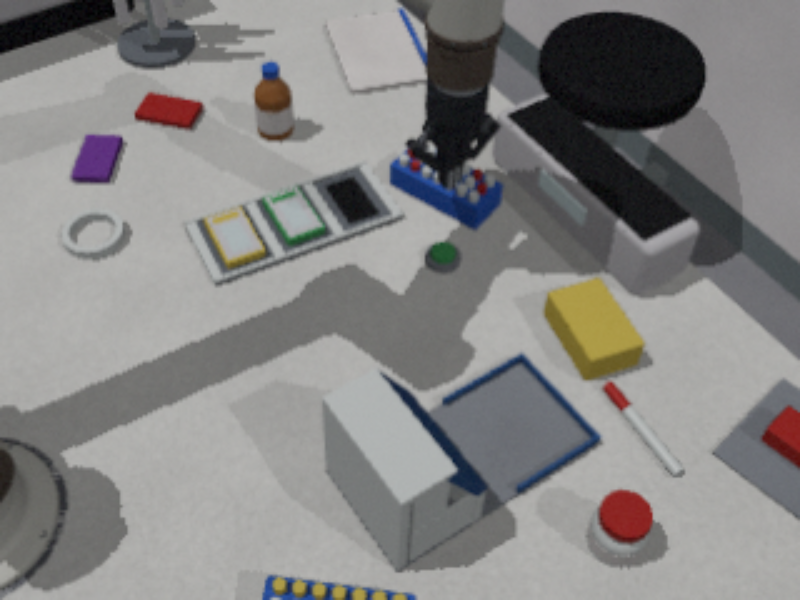

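Yellow (235,238) and green (294,217) lie window up in their bays. The button is up again and the bystanders look unmoved. Handing in.

```bash
python3 -c "
from bench import workorder
print(workorder.job_done())"
```

```text
the job is handed in; nothing more can be done
None
```

I handed the job in at about 65 s of the 210 s allowed. Only green and yellow were on the bench; I found no blue or orange in either camera view. Both were flipped on the ramp in the right order and laid window up in the scan tray, and then the start button was pressed.

**Last checks:**
- **Cassettes:** green is in the middle bay and yellow in the near bay. They lie within about 3 mm of their bay centres. Both are level, with their tops at about 22 mm, as they should be on the bay floor.
- **Button:** it bottomed out at 13 N. Afterwards it read about 21 mm high, which is up again.
- **Surroundings:** the bystanders looked unmoved in the last picture, and the arm was clear of everything. I did not measure the bystanders.

**What went wrong or disagreed on the way:**
- **Tool height:** the fingertips sit about 30 mm above the reported tool position, depending on the opening. Because of this, three closings on green on the bench and one in the catch tray gripped nothing. It also made the first push of yellow slide over its top; it stayed on the ledge, and the second, lower push turned it over.
- **Grip force:** the fixed grip is half of 120 N, above the 40 N limit. I therefore only closed to about 58.5 mm on the 60 mm cassettes. There is no grip force reading, so I could not confirm the actual squeeze.
- **Top camera:** with the arm partly in the way, it put yellow's centre about 11 mm off along the bay. The side camera had a clear view and gave the figures above.

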